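# Stand up the fallen oil tins and rack them

### The job

Some tins of finishing oil have been knocked over on the bench; their caps are only pushed on, so tip and slide the tins but never lift one clear of the bench. First get them all standing along the bare stretch of the backboard, swinging each up and back by its top end until it stands square with its broad back against the board. Then draw the bolt, slide every tin along the board into the rack under the neck rails, and shoot the bolt fully home again, leaving the other things on the bench where they are.

Things in the scene. Friction and masses are not known exactly. Their poses are not given: they have to be found in the camera images.
- rack: plywood backboard on the bench with a roofed lane for tins at its left end. Origin on the bench, on the board's front face, level with the lane's mouth; x points square into the board (away from the robot), y along it into the lane, z up; may be turned a few degrees. Front face: plane x = 0, 156 mm tall. Bare stretch for standing tins: y = -400 mm to the mouth at y = 0
- lane_in (a point): middle of the lane floor (x = -34, y = 122 mm of the rack). Lane: open mouth at y = 0 to the end stop at y = 245 mm; 68 mm deep, from the board to the inner face of a 60 mm tall front rail; it holds three tins side by side. A post at the mouth's front corner fills x = -92 to -70, y = 0 to 24 mm, 156 mm tall
- lane_slot (a point): middle of the slot between the two level neck rails over the lane (rails z = 156 to 164 mm; slot x = -58 to -10 mm of the rack, open at the mouth and above). A standing tin's neck runs along the slot, its shoulders under the rails and its cap above them
- bolt (a joint): steel sliding bolt, 10 mm rod at z = 100, y = 10 mm of the rack, through the post and across the lane mouth to the board. 0 = fully home (mouth barred), 0.072 m = fully drawn back (rack -x; mouth clear from 0.065). Friction about 1.5 N; stays where left; starts home or up to 20 mm drawn
- bolt_grip (a point): grip of the bolt's upright handle, a steel pin of 15 mm diameter from z = 100 to 150 mm; this point at z = 132 mm. Moves with the bolt (home: x = -130, y = 10 mm of the rack)
- tin1_mid (a point): middle (100 mm above the foot) of a metal oil tin; two or three tins, all alike: body 54 mm thick (own x), 70 mm wide (own y), 150 mm tall, 26 mm neck to 172 mm, round black cap, 34 mm diameter, from 172 to 200 mm; own z from foot to cap. 0.4 to 0.7 kg. Starts lying on its broad face, foot 10 to 45 mm from the backboard, cap towards the robot. None: absent
- tin1_foot (a point): centre of the same tin's underside, axes as the tin's. The tins are part-used: most of the weight is in the lower half
- tin2_mid (a point): middle (100 mm above the foot) of a metal oil tin; two or three tins, all alike: body 54 mm thick (own x), 70 mm wide (own y), 150 mm tall, 26 mm neck to 172 mm, round black cap, 34 mm diameter, from 172 to 200 mm; own z from foot to cap. 0.4 to 0.7 kg. Starts lying on its broad face, foot 10 to 45 mm from the backboard, cap towards the robot. None: absent
- tin2_foot (a point): centre of the same tin's underside, axes as the tin's. The tins are part-used: most of the weight is in the lower half
- tin3_mid (a point): middle (100 mm above the foot) of a metal oil tin; two or three tins, all alike: body 54 mm thick (own x), 70 mm wide (own y), 150 mm tall, 26 mm neck to 172 mm, round black cap, 34 mm diameter, from 172 to 200 mm; own z from foot to cap. 0.4 to 0.7 kg. Starts lying on its broad face, foot 10 to 45 mm from the backboard, cap towards the robot. None: absent
- tin3_foot (a point): centre of the same tin's underside, axes as the tin's. The tins are part-used: most of the weight is in the lower half
- brush: paint brush, wooden handle, a bystander to leave alone; origin at its underside (handle end to -x)
- scraper: flat scraper with wooden handle, a bystander to leave alone; origin at its underside (handle end to -x)
- sander: cork sanding block with a wooden grip, a bystander to leave alone; origin at its underside
- square: try square, a bystander to leave alone; origin at its underside
- jar: lidded amber jar, a bystander to leave alone; origin at its underside
- glue: plastic glue bottle, a bystander to leave alone; origin at its underside
- offcut: offcut of pale board, a bystander to leave alone; origin at its underside
Not all that is in view belongs to the job. What is shaped like the part that bears tin3_mid but green is not meant.

How it is judged:
By the outcome, as a careful person would: the job done as asked, in the order asked, and still so for the second after the job is handed in, with the robot touching nothing.
Of tin1, tin2, tin3 only 2 to 3 are there at a start; the rules pass over those that are not, and their reading is None.
At some moment in a run one of tin1, tin2, tin3 may be knocked a few centimetres aside while the robot is not near it.
Once in a run the grip may slacken for a moment while it holds something.
It also fails if it takes over 210 s, if anything falls off the work surface, if the arm or the gripper's body presses on something with over 40 N, if the wrist force passes 120 N, or if a joint passes its speed limit or range.

### The arm

A 6-joint arm with a two-finger parallel gripper is mounted at the origin on the work surface. World frame = base frame: x ahead of the robot, y to its left, z up, the work surface at z = 0. Lengths are in m, angles in rad, forces in N, time in s.
With the tool pointing down it reaches from about 0.35 to 0.925 m from the base axis. Payload 6.4 kg.
Tool frame: the origin (TCP) lies at the very end of the fingers, on their centre line; the grasp point (between the pads) lies 19 mm behind it (bot.pinch_z is the distance from the TCP to the grasp point, in m); y points along the fingers, x is the direction in which the jaws open and shut, and the axes are right-handed (so a half turn about y gives the same grasp; the last joint's range is limited). The gripper opens to 85 mm and grips with 20 to 120 N. Pads are 22 mm wide; open, the fingers measure 114 mm over their backs; the gripper's body (76 mm by 85 mm) begins 54 mm behind the grasp point. The pads swing forward as they close: fully open they stand 13 mm farther back than shut.
Start: joints at [1.171, 0.245, 1.558, -0, 1.339, -0.174], TCP at [0.146, 0.634, 0.231] pointing down, gripper open.
Joint ranges: [-3.13, 3.13], [-1.02, 2.26], [0.13, 2.54], [-0.95, 4.09], [0.21, 2.88], [-2.74, 2.74]. Speed limits (rad/s): [2.57, 2.57, 3.14, 3.14, 3.14, 3.14].

### API

Orientations are given as a rotation vector (axis times angle).
In Python, from bench import bot gives the robot as it stands. The module is installed in compiled form; this text tells all that it offers.
- The arm moves only by the tool arm_command, never from a script. Its argument "commands" is a list of rows, each an object with "offset": the shift along the tool's x, y, z in mm, a list of three; "turn": the turn about the tool's y in degrees. In form: [{"offset": [tx, ty, tz], "turn": turn}, ...]. A call has 1 to 8 rows; each row shifts and turns the commanded pose from where the row before left it, along the tool's axes as they then stand; what a row does not reach is not made up. A row lasts 1/10 s, in which the tool goes at most 50 mm and 8.59 degrees, less where a joint would pass 70% of its speed; a pose out of reach is approached as far as the arm can. A call is refused whole if a number of a shift passes 50 or a number of a turn 8.59, either way. A call with a gripper value outside its range is refused whole. "jaw" is the gripper's target within -1 to 1 (shut at 1, half-way at 0, fully open at -1), set as the call begins (left out, the last holds). The fingers move at their own pace and stop on an object; "grip_force" is the grip in N (left out, the last holds). Time passes only in rows, so rows that do not move let the fingers close. It gives the time, the measured TCP pose, the force and the opening at its end, in the units of the state.
- bot.get_obs(): the state, without advancing time (a new reading comes with each control period).
- bot.camera(name): name is "scene" or "top" or "wrist"; returns (picture, depth): 384x512x3 uint8, red, green, blue; 384x512 float32, m along the optical axis (not along the pixel's ray), 0 where there is no reading.
- bot.get_calibration(name): a dict with "camera_matrix" (3x3 intrinsics, pixels), "rvec" (rotation vector, rad) and "tvec" (3), from world to camera coordinates, as OpenCV has them. Camera axes: x right, y down, z forward; pixel columns grow to the right and rows downward; lengths in m; the calibration is good to about 2 mm. A picture is of the moment at which its call begins: read the wrist's pose just before it. get_calibration takes no time and is no camera call; for the wrist camera it gives the pose at the moment of the call.
- bot.close_job(): hands the job in, once; it reports no verdict.
Trained networks look in the newest picture that a camera, given by its name, has taken for a name from the list of things; names that differ only in an ending like _2 or _b are one class to them, and where a whole thing is asked for, a point or a joint stands for the part that bears it (a point fixed in the world has none). Each returns a list of dicts, best first, with "conf" (0 to 1); they miss things now and then, are a little off and sometimes report something else, mostly with a low value. They report only what shows in the picture. A call takes as long as a camera call. They do not tell look-alikes from the thing itself.
- bot.spot_in(label, camera): "at" ([column, row] as shares, 0 to 1, of the picture: columns of its width, rows of its height, amid what is visible of it).
- bot.trace(label, camera): "pixels" (384x512 bool, what is visible of it) and "at" ([column, row] as shares, 0 to 1, of the picture: columns of its width, rows of its height, amid what is visible of it).
The state is a dict: "time_s": time; "joint_positions": joint angles; "dq": joint speeds; "effort": joint torques, N m; "position": TCP position; "ee_rot": TCP orientation; "force": force on the tool from outside, world axes, zero at the start; "torque": the same for the moment, N m; "opening": opening from 0.0 (shut) to 1.0 (fully open).
Only numpy, scipy, OpenCV 4.12 (cv2) and the standard library are available. Lean on these libraries where they do the work, as an engineer would, in place of code of your own. Each camera call takes 0.05 s, during which the arm holds its last target.

## Working session

There is one attempt and no reset: what is moved stays moved. The work goes in short steps, Python scripts to look and compute and a tool call to move; the robot and the scene stay as the last step left them, time stands still between calls to the robot, and variables do not carry over. Pictures are saved under pics/ and viewed, and the job is handed in when it is done.

Besides the shell and the picture viewer there is one more tool, called after "Call:" in YAML: its name, and indented under it one key for each argument. arm_command: Moves the arm, as the interface text tells. Its arguments: {"type":"object","properties":{"commands":{"type":"array"},"jaw":{"type":"number"},"grip_force":{"type":"number"}},"required":["commands"]}

I'll start by looking at the state and all three cameras.

```bash
mkdir -p pics; cat > h.py <<'E'
import numpy as np, cv2
from bench import bot
from scipy.spatial.transform import Rotation as R
def save(name,img,scale=None):
    if scale: img=cv2.resize(img,None,fx=scale,fy=scale,interpolation=cv2.INTER_CUBIC)
    cv2.imwrite('pics/'+name,img[:,:,::-1])
def cal(c):
    k=bot.get_calibration(c); K=np.array(k['camera_matrix']);Rm=cv2.Rodrigues(np.array(k['rvec'],float))[0];t=np.array(k['tvec'],float).ravel()
    return K,Rm,t
def cloud(c,depth,k=None):
    K,Rm,t=k or cal(c)
    v,u=np.mgrid[0:384,0:512]
    z=depth
    P=np.stack([(u-K[0,2])/K[0,0]*z,(v-K[1,2])/K[1,1]*z,z],-1)
    W=(P-t)@Rm
    W[z<=0]=np.nan
    return W
def proj(c,X,k=None):
    K,Rm,t=k or cal(c)
    p=np.atleast_2d(X)@Rm.T+t
    q=p@K.T
    return q[:,:2]/q[:,2:]
E
python3 - <<'E'
from h import *
o=bot.get_obs()
for k,v in o.items(): print(k,np.round(v,3))
for c in ['scene','top','wrist']:
    p,d=bot.camera(c); save(f'a_{c}.png',p,1.5); np.savez(f'a_{c}.npz',p=p,d=d)
    K,Rm,t=cal(c); print(c,(-Rm.T@t).round(3),Rm[2].round(2))
E
```

```text
time_s 0.0
joint_positions [ 1.171  0.246  1.559 -0.     1.339 -0.174]
dq [ 0.001  0.    -0.     0.    -0.002 -0.002]
effort [-0.0000e+00 -4.2951e+01 -3.2612e+01 -0.0000e+00  5.0000e-03 -0.0000e+00]
position [0.145 0.633 0.23 ]
ee_rot [-1.309 -1.04   1.043]
force [-0.092  0.364  0.357]
torque [-0.009 -0.008 -0.019]
opening 1.0
scene [ 1.    -0.443  1.298] [-0.4   0.32 -0.86]
top [ 0.252 -0.021  1.242] [ 0.17  0.02 -0.99]
wrist [0.066 0.651 0.372] [ 0.31 -0.07 -0.95]
```

View pics/a_scene.png

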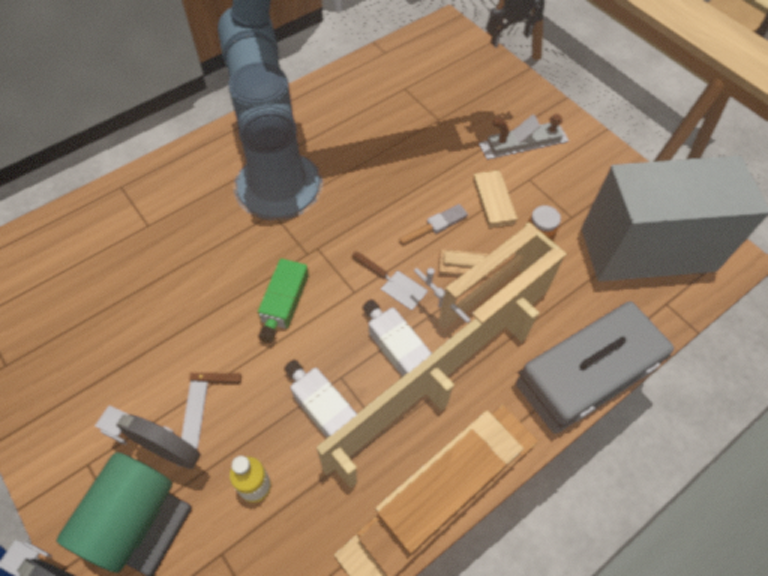

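View pics/a_top.png

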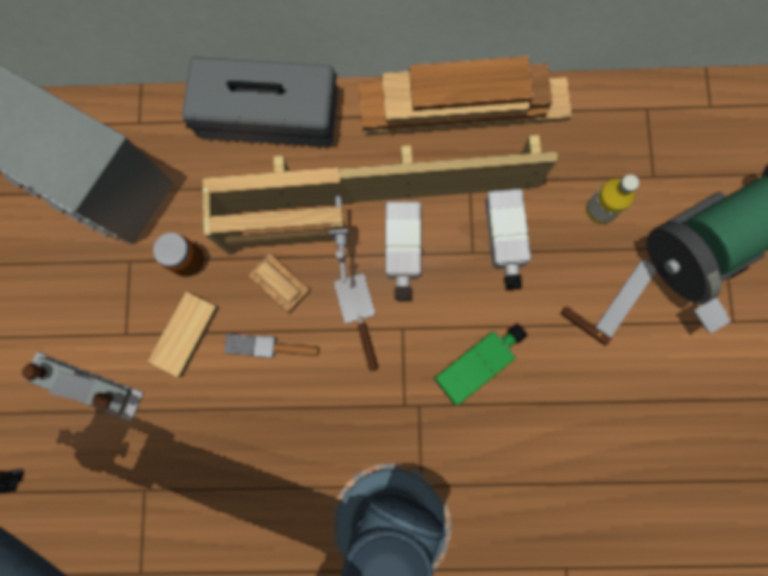

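View pics/a_wrist.png

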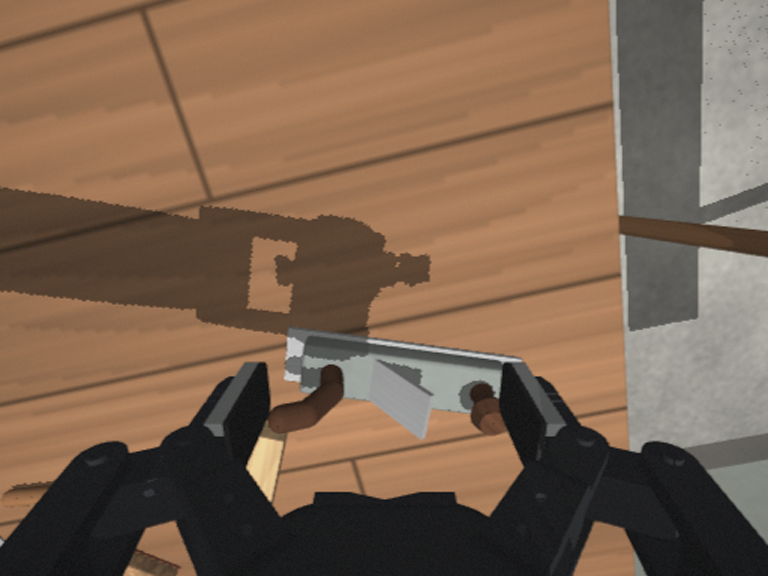

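Top view (768x576): two white tins with black caps at (403,245) and (508,235); a green look-alike tin at (478,365), which is to be left; the bolt handle near (341,235); the scraper blade at (355,298) just in front of it. Next I measure the rack, the tins and the bolt.

```bash
python3 - <<'E'
from h import *
o=bot.get_obs(); print(R.from_rotvec(o['ee_rot']).as_matrix().round(3))
for c in ['top','scene']:
    z=np.load(f'a_{c}.npz'); p,d=z['p'],z['d']; W=cloud(c,d)
    bz=W[...,2][(abs(W[...,2])<.02)]; print(c,'bench z',np.nanmedian(bz))
    bot.camera(c)
    for l in ['tin1_mid','bolt','bolt_grip','rack','scraper','glue','jar','lane_slot','sander']:
        if l in('lane_slot',): continue
        for r in bot.trace(l,c)[:4]:
            if r['conf']<.2: continue
            m=r['pixels']; w=W[m]; w=w[~np.isnan(w[:,0])]
            print(l,round(r['conf'],2),'at',np.round(np.array(r['at'])*[512,384]),m.sum(),'med',np.median(w,0).round(3),'lo',np.percentile(w,3,axis=0).round(3),'hi',np.percentile(w,97,axis=0).round(3), p[m].mean(0).round())
E
```

```text
[[ 0.224 -0.001 -0.975]
 [ 0.975 -0.001  0.224]
 [-0.001 -1.     0.   ]]
top bench z -0.00027248792086331255
tin1_mid 0.75 at [271. 166.] 1349 med [ 0.547 -0.037  0.053] lo [ 0.446 -0.07   0.025] hi [ 0.634 -0.005  0.058] [179. 179. 173.]
tin1_mid 0.2 at [121. 171.] 722 med [0.532 0.402 0.1  ] lo [0.504 0.38  0.01 ] hi [0.566 0.44  0.108] [111. 101.  92.]
bolt 0.44 at [226. 170.] 120 med [0.506 0.082 0.105] lo [0.471 0.075 0.006] hi [0.631 0.095 0.151] [134. 126. 120.]
bolt_grip 0.29 at [122. 223.] 1310 med [0.381 0.413 0.024] lo [0.312 0.36  0.007] hi [0.452 0.465 0.029] [198. 163. 110.]
rack 0.67 at [220. 124.] 7679 med [0.654 0.104 0.119] lo [ 0.557 -0.298  0.009] hi [0.7   0.324 0.166] [123. 104.  71.]
scraper 0.63 at [237. 204.] 885 med [0.433 0.055 0.004] lo [ 0.314  0.027 -0.002] hi [0.492 0.098 0.021] [142. 131. 123.]
scraper 0.52 at [185. 185.] 784 med [0.482 0.217 0.025] lo [0.435 0.17  0.013] hi [0.533 0.269 0.041] [171. 133.  88.]
glue 0.84 at [408. 135.] 739 med [ 0.616 -0.44   0.109] lo [ 0.596 -0.473  0.006] hi [ 0.65  -0.421  0.171] [128. 117.  62.]
jar 0.82 at [120. 
[... 1015 characters left out ...]
ed [ 0.638 -0.452  0.113] lo [ 0.609 -0.48   0.012] hi [ 0.655 -0.424  0.172] [171. 155.  96.]
glue 0.25 at [308. 215.] 6245 med [0.667 0.085 0.12 ] lo [ 0.557 -0.306  0.013] hi [0.722 0.324 0.167] [163. 140. 107.]
jar 0.75 at [365. 145.] 336 med [0.543 0.411 0.104] lo [0.506 0.386 0.008] hi [0.572 0.453 0.111] [170. 155. 145.]
jar 0.32 at [267. 225.] 1031 med [ 0.551 -0.043  0.054] lo [ 0.453 -0.072  0.021] hi [ 0.624 -0.007  0.059] [203. 198. 192.]
sander 0.71 at [306. 176.] 440 med [0.478 0.202 0.028] lo [0.432 0.162 0.003] hi [0.537 0.259 0.044] [190. 156. 116.]
sander 0.27 at [211. 265.] 1176 med [ 0.567 -0.255  0.054] lo [ 0.469 -0.287  0.021] hi [ 0.638 -0.218  0.059] [206. 201. 194.]
```

```bash
python3 - <<'E'
from h import *
z=np.load('a_top.npz'); p,d=z['p'],z['d']
save('top_c.png',p[90:290,110:400],2.7)
z=np.load('a_scene.npz'); p,d=z['p'],z['d']
save('scene_c.png',p[130:330,170:400],3)
E
```

```text
(no output)
```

View pics/top_c.png

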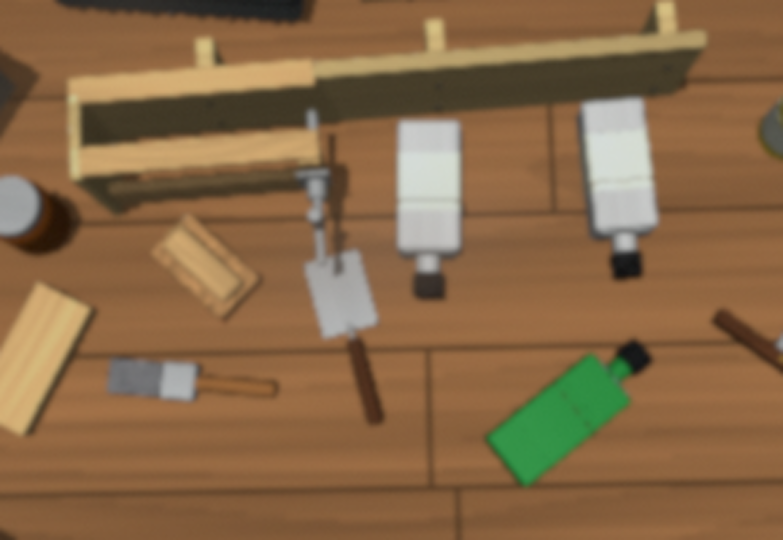

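View pics/scene_c.png

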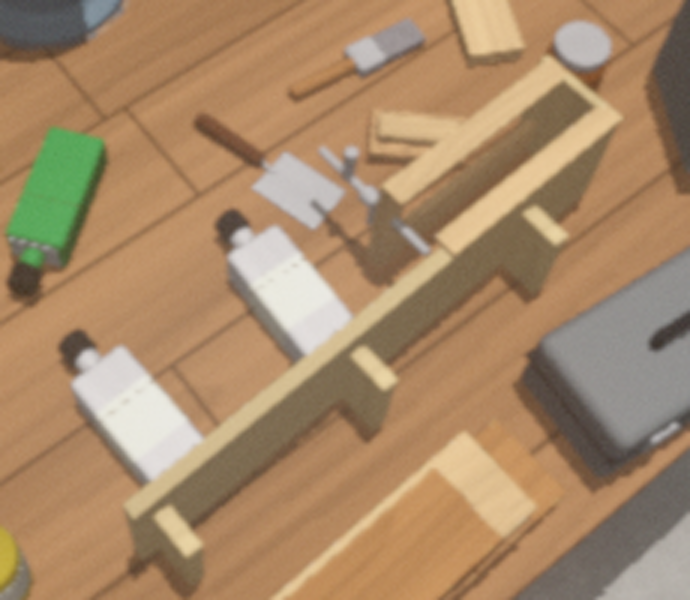

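```bash
python3 - <<'E'
from h import *
from collections import Counter
for c in ['top','scene']:
    z=np.load(f'a_{c}.npz'); p,d=z['p'],z['d']; W=cloud(c,d)
    X,Y,Z=W[...,0],W[...,1],W[...,2]
    # board front face pts: z 0.03..0.15, region
    # board top edge: z 0.15-0.16, y -0.32..0.06
    m=(abs(Z-.156)<.006)&(Y<0.06)&(Y>-.33)&(X>.6)&(X<.75)
    P=W[m]; print(c,'top edge n',len(P), 'z',np.median(P[:,2]))
    ys=np.linspace(-.30,.05,8)
    for a,b in zip(ys[:-1],ys[1:]):
        q=P[(P[:,1]>=a)&(P[:,1]<b)]
        if len(q): print('  y',round((a+b)/2,3),'x',np.percentile(q[:,0],[3,50,97]).round(4),len(q))
    # front face
    m=(Z>.05)&(Z<.145)&(Y<.05)&(Y>-.32)&(X>.6)&(X<.72)
    P=W[m];
    if len(P)>30:
        A=np.c_[P[:,1],P[:,2],np.ones(len(P))]; 
        for _ in range(4):
            s,*_r=np.linalg.lstsq(A,P[:,0],rcond=None); r=P[:,0]-A@s; k=abs(r)<2.0*np.std(r)+1e-4; A,P=A[k],P[k]
        print(c,'front face x=',s.round(4),'n',len(P),'std',np.std(r).round(4))
    # tins
    for nm,(y0,y1) in {'A':(-.09,.012),'B':(-.31,-.19)}.items():
        m=(abs(Z-.054)<.005)&(Y>y0)&(Y<y1)&(X>.42)&(X<.66)
        P=W[m][:,:2].astype(np.float32); r=cv2.minAreaRect(P); print(c,nm,len(P),np.round(r[0],4),np.round(r[1],4),round(r[2],2),'z',np.median(Z[m]).round(4))
        m=(Z>.01)&(Z<.05)&(Y>y0)&(Y<y1)&(X>.38)&(X<.50)&(p.sum(-1)<150)
        P=W[m]; 
        if len(P): print('   cap',len(P),np.percentile(P,[2,50,98],axis=0).round(4).tolist())
E
```

```text
top top edge n 905 z 0.15558182074803698
  y -0.275 x [0.6751 0.6836 0.6918] 110
  y -0.225 x [0.6718 0.6803 0.6898] 117
  y -0.175 x [0.6695 0.6772 0.6869] 117
  y -0.125 x [0.6667 0.6749 0.6838] 120
  y -0.075 x [0.6632 0.6717 0.6816] 121
  y -0.025 x [0.6603 0.669  0.6783] 111
  y 0.025 x [0.6581 0.666  0.6755] 120
top front face x= [-0.0523  0.3513  0.6203] n 1785 std 0.0141
top A 1069 [ 0.5589 -0.0379] [0.2044 0.0747] 1.98 z 0.0538
   cap 43 [[0.4401, -0.0498, 0.0297], [0.4454, -0.0406, 0.0405], [0.4547, -0.0256, 0.0481]]
top B 1074 [ 0.5819 -0.2505] [0.1522 0.0709] 3.65 z 0.0539
   cap 89 [[0.3808, -0.2696, 0.0181], [0.4675, -0.2561, 0.0401], [0.48, -0.2427, 0.0475]]
scene top edge n 847 z 0.15628713569405184
  y -0.275 x [0.6722 0.6825 0.6905] 123
  y -0.225 x [0.6698 0.6793 0.6876] 115
  y -0.175 x [0.6675 0.6761 0.6847] 113
  y -0.125 x [0.6642 0.6738 0.6824] 108
  y -0.075 x [0.6613 0.6705 0.6795] 104
  y -0.025 x [0.6585 0.6681 0.6764] 100
  y 0.025 x [0.656  0.6654 0.6741] 97
scene front face x= [-0.0187  0.7718  0.594 ] n 1514 std 0.0223
scene A 795 [ 0.5379 -0.0368] [0.0713 0.1908] 88.77 z 0.0545
scene B 905 [ 0.5735 -0.2505] [0.1374 0.0709] 3.74 z 0.0545
```

```bash
python3 - <<'E'
from h import *
est={}
for c in ['top','scene']:
    z=np.load(f'a_{c}.npz'); p,d=z['p'],z['d']; W=cloud(c,d)
    X,Y,Z=W[...,0],W[...,1],W[...,2]
    m=(abs(Z-.164)<.004)&(Y>.03)&(X>.5)&(X<.75)
    m=cv2.morphologyEx(m.astype(np.uint8),cv2.MORPH_OPEN,np.ones((3,3)))>0
    P=W[m][:,:2]; print(c,'rails',len(P),np.median(Z[m]))
    th=.0585; ex=np.array([np.cos(th),np.sin(th)]); ey=np.array([-ex[1],ex[0]])
    a=P@ex; b=P@ey
    print(' b range',np.percentile(b,[.3,1,3,97,99,99.7]).round(4)); h,e=np.histogram(a,bins=np.arange(.56,.74,.004)); print([(round(x,3),n) for x,n in zip(e,h) if n])
    m=(abs(Z-.156)<.006)&(Y<0.06)&(Y>-.40)&(X>.6)&(X<.75); P=W[m][:,:2]
    print(' board end b',np.percentile(P@ey,[0,.5,1]).round(4),'board a',np.percentile(P@ex,[1,3,5,50,95,97,99]).round(4))
    g=p.astype(int); sat=g.max(-1)-g.min(-1)
    for nm,(y0,y1) in {'A':(-.09,.012),'B':(-.31,-.19)}.items():
        m=(abs(Z-.054)<.004)&(Y>y0)&(Y<y1)&(X>.42)&(X<.66)&(g.sum(-1)>300)
        m=cv2.morphologyEx(m.astype(np.uint8),cv2.MORPH_OPEN,np.ones((7,7)))>0
        r=cv2.minAreaRect(W[m][:,:2].astype(np.float32)); bx=cv2.boxPoints(r); print(c,nm,np.round(r[0],4),np.round(r[1],4),round(r[2],2)); print(bx.round(3).tolist())
        m=(Z>.01)&(Z<.05)&(Y>y0)&(Y<y1)&(X>.40)&(X<.50)&(g.sum(-1)<(200 if c=='top' else 160))
        if nm=='B': m&=X>.44
        if m.sum()>5: print('  cap',m.sum(),np.percentile(W[m],[2,50,98],axis=0).round(4).tolist())
E
```

```text
top rails 1746 0.1637400748038353
 b range [0.0419 0.0434 0.0483 0.2928 0.2962 0.2976]
[(np.float64(0.564), np.int64(3)), (np.float64(0.568), np.int64(41)), (np.float64(0.572), np.int64(123)), (np.float64(0.576), np.int64(119)), (np.float64(0.58), np.int64(113)), (np.float64(0.584), np.int64(110)), (np.float64(0.588), np.int64(117)), (np.float64(0.592), np.int64(125)), (np.float64(0.596), np.int64(112)), (np.float64(0.6), np.int64(26)), (np.float64(0.604), np.int64(7)), (np.float64(0.608), np.int64(3)), (np.float64(0.612), np.int64(8)), (np.float64(0.616), np.int64(6)), (np.float64(0.62), np.int64(4)), (np.float64(0.624), np.int64(4)), (np.float64(0.628), np.int64(4)), (np.float64(0.632), np.int64(5)), (np.float64(0.636), np.int64(7)), (np.float64(0.64), np.int64(5)), (np.float64(0.644), np.int64(9)), (np.float64(0.648), np.int64(106)), (np.float64(0.652), np.int64(124)), (np.float64(0.656), np.int64(119)), (np.float64(0.66), np.int64(108)), (np.float64(0.664), np.int64(115)), (np.float64(0.668), np.int64(109)), (np.float64(0.672), np.int64(89)), (np.float64(0.676), np.int64(25))]
 b
[... 1189 characters left out ...]
, (np.float64(0.616), np.int64(1)), (np.float64(0.62), np.int64(3)), (np.float64(0.624), np.int64(5)), (np.float64(0.628), np.int64(4)), (np.float64(0.632), np.int64(2)), (np.float64(0.644), np.int64(9)), (np.float64(0.648), np.int64(37)), (np.float64(0.652), np.int64(54)), (np.float64(0.656), np.int64(62)), (np.float64(0.66), np.int64(69)), (np.float64(0.664), np.int64(60)), (np.float64(0.668), np.int64(61)), (np.float64(0.672), np.int64(27))]
 board end b [-0.3668 -0.3651 -0.3635] board a [0.6552 0.6559 0.6564 0.665  0.6732 0.6734 0.6737]
scene A [0. 0.] [0. 0.] 0.0
[[0.0, 0.0], [0.0, 0.0], [0.0, 0.0], [0.0, 0.0]]
scene B [0. 0.] [0. 0.] 0.0
[[0.0, 0.0], [0.0, 0.0], [0.0, 0.0], [0.0, 0.0]]
```

```bash
cat >> h.py <<'E'
th=.0585; ex=np.array([np.cos(th),np.sin(th)]); ey=np.array([-ex[1],ex[0]]); A0,B0=.6573,.0415
def torack(P):
    P=np.asarray(P); q=np.stack([P[...,0]*ex[0]+P[...,1]*ex[1]-A0,P[...,0]*ey[0]+P[...,1]*ey[1]-B0],-1)
    return np.concatenate([q,P[...,2:]],-1)
def toworld(q):
    q=np.asarray(q,float); P=(q[...,0:1]+A0)*ex+(q[...,1:2]+B0)*ey
    return np.concatenate([P,q[...,2:]],-1)
E
python3 - <<'E'
from h import *
for c in ['top','scene']:
    z=np.load(f'a_{c}.npz'); p,d=z['p'],z['d']; W=cloud(c,d); Q=torack(W)
    X,Y,Z=[Q[...,i] for i in range(3)]
    for nm,(y0,y1) in {'A':(-.17,-.05),'B':(-.37,-.25)}.items():
        m=(abs(Z-.054)<.008)&(Y>y0)&(Y<y1)&(X>-.25)&(X<-.002)
        m=cv2.morphologyEx(m.astype(np.uint8),cv2.MORPH_CLOSE,np.ones((5,5)))
        m=cv2.morphologyEx(m,cv2.MORPH_OPEN,np.ones((13,13)))>0
        P=Q[m&(abs(Z-.054)<.008)]
        r=cv2.minAreaRect(P[:,:2].astype(np.float32)); bx=cv2.boxPoints(r); print(c,nm,m.sum(),np.round(r[0],4),np.round(r[1],4),round(r[2],2),bx.round(3).tolist())
    m=(Z>.112)&(Z<.155)&(Y>-.03)&(Y<.05)&(X>-.25)&(X<-.095)
    P=Q[m]; print('bolt handle',m.sum(),np.percentile(P,[5,50,95],axis=0).round(4).tolist())
    m=(Z>.147)&(Z<.155)&(Y>-.03)&(Y<.05)&(X>-.25)&(X<-.095)
    P=Q[m]; print('bolt handle top',m.sum(),np.percentile(P,[5,50,95],axis=0).round(4).tolist())
    m=(Z>.09)&(Z<.112)&(Y>-.03)&(Y<.05)&(X>-.25)&(X<-.095)
    P=Q[m]; print('rod',m.sum(),np.percentile(P,[5,50,95],axis=0).round(4).tolist())
E
```

```text
top A 1120 [-0.0962 -0.1115] [0.0672 0.1501] 85.02 [[-0.17399999499320984, -0.1379999965429306], [-0.024000000208616257, -0.15199999511241913], [-0.01899999938905239, -0.08500000089406967], [-0.1679999977350235, -0.07199999690055847]]
top B 1114 [-0.0904 -0.3257] [0.0715 0.1498] 89.36 [[-0.16599999368190765, -0.3610000014305115], [-0.01600000075995922, -0.3619999885559082], [-0.014999999664723873, -0.29100000858306885], [-0.16500000655651093, -0.289000004529953]]
bolt handle 39 [[-0.1497, 0.0036, 0.1142], [-0.1465, 0.0095, 0.1461], [-0.1106, 0.0159, 0.1519]]
bolt handle top 17 [[-0.1497, 0.0038, 0.1475], [-0.1444, 0.0094, 0.1502], [-0.1381, 0.0149, 0.1525]]
rod 108 [[-0.1826, 0.0023, 0.0996], [-0.1221, 0.0096, 0.1054], [-0.0983, 0.017, 0.1101]]
scene A 754 [-0.1022 -0.1114] [0.0713 0.1438] 85.41 [[-0.1770000010728836, -0.14100000262260437], [-0.032999999821186066, -0.15299999713897705], [-0.02800000086426735, -0.0820000022649765], [-0.17100000381469727, -0.07000000029802322]]
scene B 814 [-0.1002 -0.3251] [0.1388 0.0709] 0.12 [[-0.17000000178813934, -0.28999999165534973], [-0.17000000178813934, -0.3610000014305115], [-0.03099999949336052, -0.36000001430511475], [-0.03099999949336052, -0.28999999165534973]]
bolt handle 51 [[-0.1504, 0.0009, 0.1135], [-0.1416, 0.0072, 0.1323], [-0.0976, 0.0146, 0.1512]]
bolt handle top 16 [[-0.1518, 0.0036, 0.1472], [-0.1456, 0.0099, 0.1503], [-0.1393, 0.0152, 0.1533]]
rod 81 [[-0.1848, 0.001, 0.0966], [-0.1392, 0.0085, 0.1051], [-0.1024, 0.0166, 0.1103]]
```

Two tins are present (A nearer the mouth, B to its right), plus the green look-alike. The rack frame fits: the handle shows at y≈10 mm, the rails at z≈164. The bolt is about 15 mm drawn. Next is an enlarged crop of the tins to confirm which are meant, and the offsets to A's cap.

```bash
cat >> h.py <<'E'
def plan(q=None,yaw=0.0,verbose=True):
    """target TCP in rack coords (m), yaw deg: tool x relative to rack +y, CCW positive. prints offset (mm) in the tool frame now, and turn (deg) ; also in target frame"""
    o=bot.get_obs(); M=R.from_rotvec(o['ee_rot']).as_matrix(); p=np.array(o['position'])
    a=np.degrees(np.arctan2(M[1,0],M[0,0])); at=np.degrees(np.arctan2(ey[1],ey[0]))+yaw
    turn=-(at-a)
    pr=torack(p); print('t',round(o['time_s'],2),'TCP rack mm',(pr*1000).round(1),'yaw',round(a-np.degrees(np.arctan2(ey[1],ey[0])),2),'tilt',M[2,1].round(4),'F',np.round(o['force'],1),'open mm',round(o['opening']*85,1))
    if q is not None:
        w=toworld(q); dw=w-p
        M2=R.from_euler('z',-np.radians(turn)).as_matrix()@M
        print('  offset now-frame',(M.T@dw*1000).round(1),'after-turn frame',(M2.T@dw*1000).round(1),'turn',round(turn,2))
E
python3 - <<'E'
from h import *
plan([-.2107,-.1019,.15],yaw=-5)
z=np.load('a_top.npz'); save('cands.png',z['p'][120:280,240:380],4)
E
```

```text
t 1.05 TCP rack mm [-475.   582.4  231.3] yaw -16.29 tilt -1.0 F [-0.1  0.4 -0.3] open mm 85.1
  offset now-frame [-582.7   81.3 -445.6] after-turn frame [-658.7   81.3 -322.9] turn -11.29
```

View pics/cands.png

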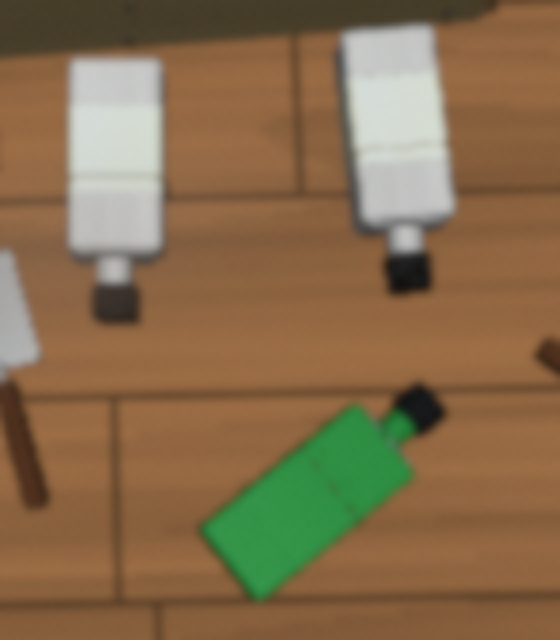

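Candidates: white tin A at (116,190), white tin B at (400,160) and a green one at (310,500) in the crop. The white tins fit: they lie on their broad faces with the foot near the board, and the green one is excluded. I move above A's cap.

Call:
arm_command:
  commands:
    - {"offset": [0,0,0],"turn": -5.65}
    - {"offset": [0,0,0],"turn": -5.65}
    - {"offset": [-44,0,-21.5],"turn": 0}
    - {"offset": [-44,0,-21.5],"turn": 0}
    - {"offset": [-44,0,-21.5],"turn": 0}
    - {"offset": [-44,0,-21.5],"turn": 0}
    - {"offset": [-44,0,-21.5],"turn": 0}
    - {"offset": [-44,0,-21.5],"turn": 0}
  jaw: -1

```text
time_s: 1.85
position: [0.2673, 0.3643, 0.2315]
ee_rot: [-1.222, -1.189, 1.188]
force: [1.2, 0.3, 1.0]
opening: 0.999
```

Call:
arm_command:
  commands:
    - {"offset": [-44,0,-21.5],"turn": 0}
    - {"offset": [-44,0,-21.5],"turn": 0}
    - {"offset": [-44,0,-21.5],"turn": 0}
    - {"offset": [-44,0,-21.5],"turn": 0}
    - {"offset": [-44,0,-21.5],"turn": 0}
    - {"offset": [-44,0,-21.5],"turn": 0}
    - {"offset": [-44,0,-21.5],"turn": 0}
    - {"offset": [-43,0,-21.5],"turn": 0}

```text
time_s: 2.65
position: [0.4294, 0.008, 0.2318]
ee_rot: [-1.224, -1.189, 1.187]
force: [1.1, 0.3, 0.1]
opening: 1.003
```

Call:
arm_command:
  commands:
    - {"offset": [0,40,0],"turn": 0}
    - {"offset": [0,40,0],"turn": 0}
    - {"offset": [0,0,0],"turn": 0}

```text
time_s: 2.95
position: [0.4248, 0.0106, 0.1463]
ee_rot: [-1.213, -1.18, 1.191]
force: [-0.7, -0.4, 0.3]
opening: 0.998
```

```bash
python3 - <<'E'
from h import *
k=cal('wrist'); p,d=bot.camera('wrist'); save('b_wrist.png',p,1.5); np.savez('b_w.npz',p=p,d=d)
plan([-.2107,-.1019,.010],yaw=-5)
Q=torack(cloud('wrist',d,k)); X,Y,Z=[Q[...,i] for i in range(3)]
dark=(p.astype(int).sum(-1)<190)
m=dark&(abs(X+.21)<.04)&(abs(Y+.1)<.04)&(Z>.0)&(Z<.06)
print(m.sum(),np.nanpercentile(Q[m],[3,50,97],axis=0).round(4).tolist())
m=(abs(Z-.054)<.006)&(X>-.19)&(X<-.0)&(abs(Y+.11)<.06)
r=cv2.minAreaRect(Q[m][:,:2].astype(np.float32)); print(r, cv2.boxPoints(r).round(3).tolist())
m=(Z>.04)&(Z<.05)&(abs(X+.21)<.03)&(abs(Y+.1)<.04)
print(m.sum(),np.nanpercentile(Q[m],[3,50,97],axis=0).round(4).tolist())
E
```

```text
t 3.0 TCP rack mm [-230.5  -56.   149.4] yaw -5.01 tilt -1.0 F [0.3 0.5 0.2] open mm 85.2
  offset now-frame [-44.2 139.2 -24.5] after-turn frame [-44.2 139.2 -24.5] turn -0.01
1094 [[-0.2218, -0.118, 0.0176], [-0.2117, -0.1009, 0.0389], [-0.195, -0.0862, 0.0435]]
((-0.11351699382066727, -0.11072134971618652), (0.07015657424926758, 0.1174454465508461), 85.12870025634766) [[-0.17499999701976776, -0.14100000262260437], [-0.057999998331069946, -0.1509999930858612], [-0.052000001072883606, -0.08100000023841858], [-0.16899999976158142, -0.07100000232458115]]
447 [[-0.2208, -0.1111, 0.0402], [-0.2082, -0.1024, 0.0421], [-0.1946, -0.0946, 0.044]]
```

View pics/b_wrist.png

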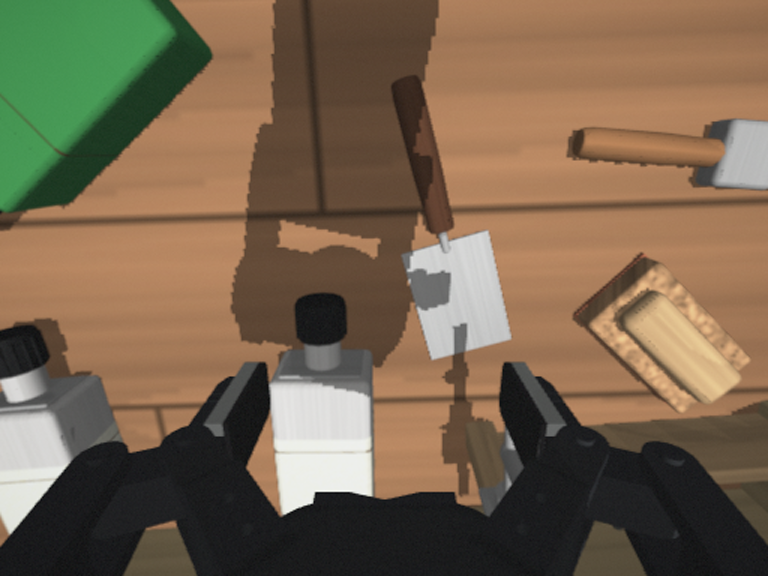

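The wrist view shows A's black cap at (320,320) on its white body, the scraper blade to its right at (455,295), and B's cap at (20,365). The earlier commands fell short, so I correct, narrow the jaws to clear the scraper, and descend.

Call:
arm_command:
  commands:
    - {"offset": [-22,0,-12],"turn": 0}
    - {"offset": [-22,0,-12.5],"turn": 0}
    - {"offset": [0,0,0],"turn": 0}
    - {"offset": [0,40,0],"turn": 0}
    - {"offset": [0,0,0],"turn": 0}
  jaw: -0.4

```text
time_s: 3.5
position: [0.4497, -0.0332, 0.1093]
ee_rot: [-1.216, -1.185, 1.19]
force: [-0.8, 0.0, -0.3]
opening: 0.698
```

```bash
python3 - <<'E'
from h import *
plan([-.2107,-.102,.009],yaw=-5)
E
```

```text
t 3.5 TCP rack mm [-210.3 -100.9  109.3] yaw -4.96 tilt -1.0 F [-0.8  0.  -0.3] open mm 59.3
  offset now-frame [ -1.3 100.3  -0.3] after-turn frame [ -1.3 100.3  -0.3] turn 0.04
```

Call:
arm_command:
  commands:
    - {"offset": [-1,35,0],"turn": 0}
    - {"offset": [0,35,0],"turn": 0}
    - {"offset": [0,30,0],"turn": 0}
    - {"offset": [0,0,0],"turn": 0}

```text
time_s: 3.9
position: [0.4498, -0.0342, 0.0098]
ee_rot: [-1.216, -1.185, 1.19]
force: [-0.6, 0.4, -0.2]
opening: 0.701
```

Call:
arm_command:
  commands:
    - {"offset": [0,0,0],"turn": 0}
    - {"offset": [0,0,0],"turn": 0}
    - {"offset": [0,0,0],"turn": 0}
    - {"offset": [0,0,0],"turn": 0}
    - {"offset": [0,0,0],"turn": 0}
  jaw: 1
  grip_force: 30

```text
time_s: 4.4
position: [0.4541, -0.0359, 0.0141]
ee_rot: [-1.226, -1.191, 1.187]
force: [-1.5, 2.4, 9.1]
opening: 0.387
```

```bash
python3 - <<'E'
from h import *
plan([-.250,-.102,.009],yaw=0)
p,d=bot.camera('wrist'); save('c_wrist.png',p,1.5)
E
```

```text
t 4.4 TCP rack mm [-206.1 -103.9   14.1] yaw -4.96 tilt -1.0 F [-1.5  2.4  9.1] open mm 32.9
  offset now-frame [-1.9  4.9 44. ] after-turn frame [ 1.9  4.9 44. ] turn -4.96
```

View pics/c_wrist.png

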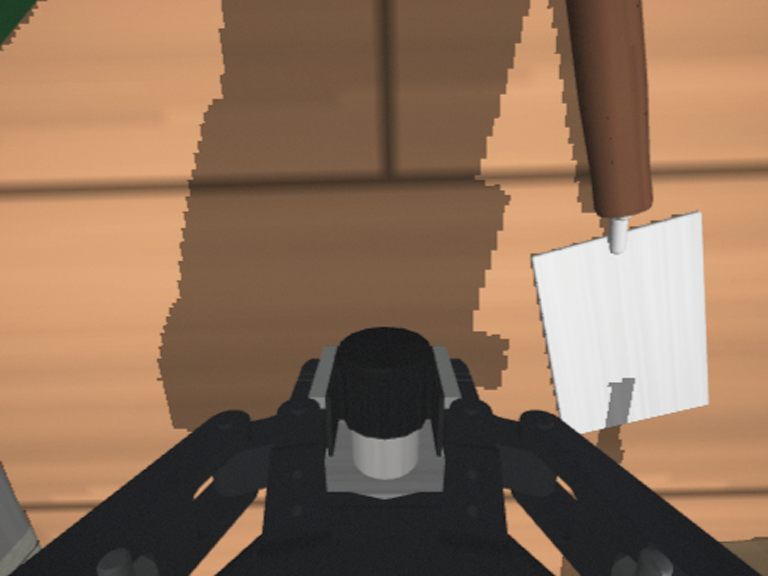

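The cap sits between the pads (387,385) and the opening reads 33 mm against the 34 mm cap. Next I drag the tin back from the board and square it up, so there is room for its foot when it swings.

Call:
arm_command:
  commands:
    - {"offset": [0,-1,8],"turn": -0.9}
    - {"offset": [0,-1,8],"turn": -0.9}
    - {"offset": [0,-1,8],"turn": -0.8}
    - {"offset": [0,0,8],"turn": -0.8}
    - {"offset": [0,0,7],"turn": -0.8}
    - {"offset": [0,0,0],"turn": -0.8}
    - {"offset": [0,0,0],"turn": 0}

```text
time_s: 5.15
position: [0.4118, -0.0356, 0.0141]
ee_rot: [-1.178, -1.25, 1.254]
force: [-5.6, -3.1, 5.0]
opening: 0.386
```

```bash
cat >> h.py <<'E'
def tins(Q,y0,y1,zc=.054,tol=.006):
    X,Y,Z=[Q[...,i] for i in range(3)]
    m=(abs(Z-zc)<tol)&(Y>y0)&(Y<y1)&(X>-.25)&(X<-.002)
    m2=cv2.morphologyEx(m.astype(np.uint8),cv2.MORPH_CLOSE,np.ones((5,5)))
    m2=cv2.morphologyEx(m2,cv2.MORPH_OPEN,np.ones((9,9)))>0
    P=Q[m2&m]
    if len(P)<10: return None
    r=cv2.minAreaRect(P[:,:2].astype(np.float32)); return np.round(r[0],4),np.round(r[1],4),round(r[2],1),cv2.boxPoints(r).round(3).tolist()
E
python3 - <<'E'
from h import *
plan([-.250,-.102,.009],yaw=0)
p,d=bot.camera('top'); save('d_top.png',p[90:250,130:390],3); Q=torack(cloud('top',d)); print(tins(Q,-.17,-.05)); print(tins(Q,-.38,-.25))
E
```

```text
t 5.15 TCP rack mm [-248.3 -101.2   14.1] yaw 0.03 tilt -1.0 F [-5.6 -3.1  5. ] open mm 32.8
  offset now-frame [-0.8  5.1  1.7] after-turn frame [-0.8  5.1  1.7] turn 0.03
(array([-0.1102, -0.0999]), array([0.0697, 0.0917]), 85.1, [[-0.1589999943971634, -0.13099999725818634], [-0.06800000369548798, -0.13899999856948853], [-0.06199999898672104, -0.0689999982714653], [-0.15299999713897705, -0.061000000685453415]])
(array([-0.0894, -0.3257]), array([0.1497, 0.0709]), 0.3, [[-0.164000004529953, -0.29100000858306885], [-0.164000004529953, -0.3619999885559082], [-0.014000000432133675, -0.3610000014305115], [-0.014999999664723873, -0.28999999165534973]])
```

View pics/d_top.png

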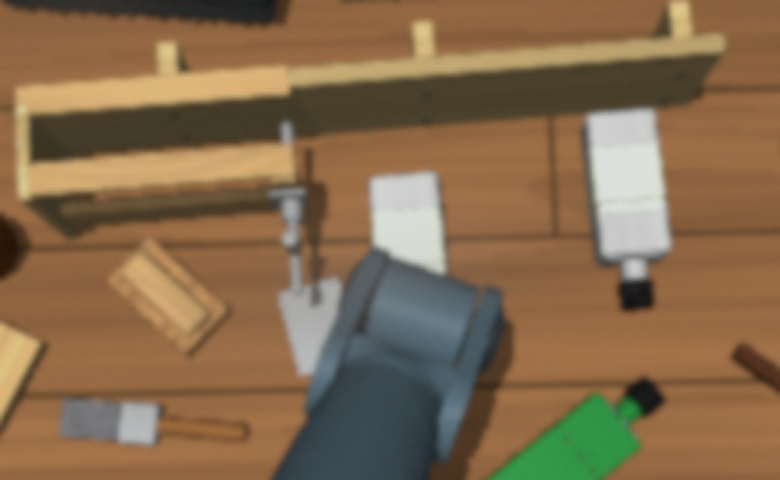

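```bash
cat >> h.py <<'E'
def lyaw(Q,y0,y1,x0,x1,zc=.054,tol=.006):
    X,Y,Z=[Q[...,i] for i in range(3)]
    m=(abs(Z-zc)<tol)&(Y>y0)&(Y<y1)&(X>x0)&(X<x1)
    P=Q[m]; out=[]
    # sides: by x-bins
    xs=np.arange(x0,x1,.008); L=[];U=[]
    for a in xs:
        q=P[(P[:,0]>=a)&(P[:,0]<a+.008)]
        if len(q)>8: L.append((a+.004,np.percentile(q[:,1],3)));U.append((a+.004,np.percentile(q[:,1],97)))
    for S in (L,U):
        S=np.array(S)
        if len(S)>3: f=np.polyfit(S[:,0],S[:,1],1); out.append((round(np.degrees(np.arctan(f[0])),2),len(S),S[:,1].min().round(4),S[:,1].max().round(4)))
    F=[]
    for b in np.arange(y0,y1,.008):
        q=P[(P[:,1]>=b)&(P[:,1]<b+.008)]
        if len(q)>8: F.append((b+.004,np.percentile(q[:,0],97)))
    F=np.array(F); F=F[1:-1]
    f=np.polyfit(F[:,0],F[:,1],1); out.append(('foot',round(np.degrees(np.arctan(-f[0])),2),F[:,1].mean().round(4)))
    return out
E
python3 - <<'E'
from h import *
p,d=bot.camera('top'); np.savez('d_top.npz',p=p,d=d); Q=torack(cloud('top',d))
print(lyaw(Q,-.16,-.05,-.125,-.04)); print(lyaw(Q,-.37,-.27,-.16,-.005))
Q0=torack(cloud('top',np.load('a_top.npz')['d'])); print(lyaw(Q0,-.16,-.06,-.16,-.01))
E
```

```text
[(np.float64(1.17), 8, np.float64(-0.1351), np.float64(-0.1315)), (np.float64(0.19), 8, np.float64(-0.0707), np.float64(-0.0677)), ('foot', np.float64(0.36), np.float64(-0.0654))]
[(np.float64(-0.22), 18, np.float64(-0.3599), np.float64(-0.3557)), (np.float64(0.0), 18, np.float64(-0.2964), np.float64(-0.2911)), ('foot', np.float64(-0.27), np.float64(-0.0205))]
[(np.float64(-2.51), 18, np.float64(-0.1496), np.float64(-0.1314)), (np.float64(-4.89), 18, np.float64(-0.086), np.float64(-0.074)), ('foot', np.float64(-2.22), np.float64(-0.0262))]
```

A is now square with the board (yaw about 0.4°), with its foot 62 mm out. I start the swing along an arc about the foot edge.

Call:
arm_command:
  commands:
    - {"offset": [0,-8,-1.5],"turn": 0}
    - {"offset": [0,-8,-1.6],"turn": 0}
    - {"offset": [0,-8,-2],"turn": 0}
    - {"offset": [0,-8,-2.4],"turn": 0}
    - {"offset": [0,-7.6,-2.8],"turn": 0}
    - {"offset": [0,-7.6,-3],"turn": 0}
    - {"offset": [0,0,0],"turn": 0}

```text
time_s: 5.95
position: [0.4274, -0.035, 0.0628]
ee_rot: [-1.183, -1.254, 1.252]
force: [1.3, 0.6, -2.8]
opening: 0.385
```

```bash
python3 - <<'E'
from h import *
plan()
p,d=bot.camera('scene'); save('e_scene.png',p[150:330,150:380],3)
p,d=bot.camera('wrist'); save('e_wrist.png',p,1.2)
E
```

```text
t 5.95 TCP rack mm [-232.6 -101.4   62.8] yaw 0.04 tilt -1.0 F [ 1.3  0.6 -2.8] open mm 32.7
```

View pics/e_scene.png

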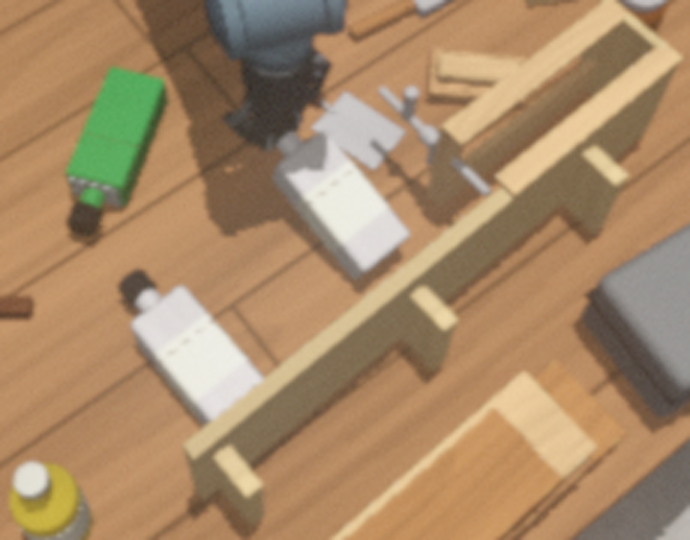

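View pics/e_wrist.png

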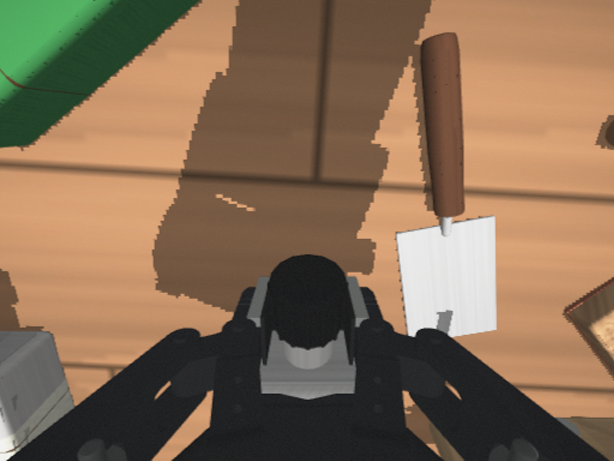

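The scene view shows A's cap end lifted with its foot edge still on the bench at about (370,275), and the tin has turned about 15° in the pads. I carry on along the arc.

Call:
arm_command:
  commands:
    - {"offset": [0,-7.4,-3.5],"turn": 0}
    - {"offset": [0,-7.2,-3.7],"turn": 0}
    - {"offset": [0,-7,-4.1],"turn": 0}
    - {"offset": [0,-7,-4.2],"turn": 0}
    - {"offset": [0,-6.6,-4.8],"turn": 0}
    - {"offset": [0,-6.6,-4.8],"turn": 0}
    - {"offset": [0,-6.2,-5.3],"turn": 0}
    - {"offset": [0,-6.2,-5.4],"turn": 0}

```text
time_s: 6.85
position: [0.4625, -0.0326, 0.1162]
ee_rot: [-1.181, -1.252, 1.252]
force: [1.8, 0.5, -4.4]
opening: 0.38
```

Call:
arm_command:
  commands:
    - {"offset": [0,-5.7,-5.9],"turn": 0}
    - {"offset": [0,-5.7,-5.9],"turn": 0}
    - {"offset": [0,-5.2,-6.3],"turn": 0}
    - {"offset": [0,-5.2,-6.4],"turn": 0}
    - {"offset": [0,-4.6,-6.7],"turn": 0}
    - {"offset": [0,-4.6,-6.8],"turn": 0}
    - {"offset": [0,0,0],"turn": 0}

```text
time_s: 7.55
position: [0.501, -0.0306, 0.1474]
ee_rot: [-1.182, -1.253, 1.252]
force: [0.2, -0.3, -2.8]
opening: 0.384
```

```bash
python3 - <<'E'
from h import *
plan()
p,d=bot.camera('scene'); save('f_scene.png',p[150:330,150:380],3)
p,d=bot.camera('wrist'); save('f_wrist.png',p,1.2)
E
```

```text
t 7.55 TCP rack mm [-159.  -101.3  147.4] yaw 0.03 tilt -1.0 F [ 0.2 -0.3 -2.8] open mm 32.6
```

View pics/f_scene.png

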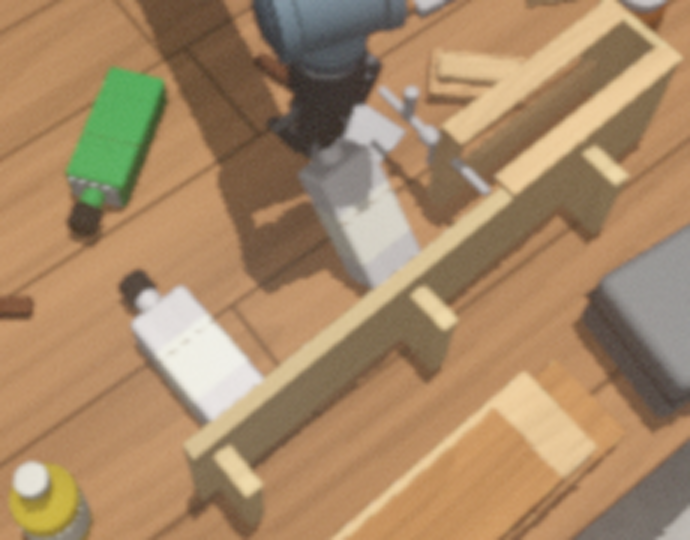

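View pics/f_wrist.png

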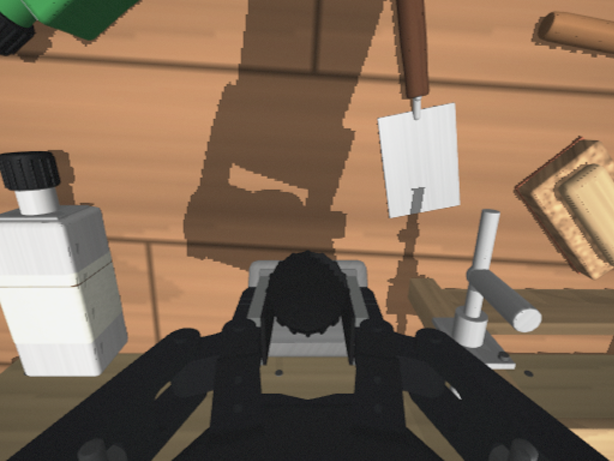

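Call:
arm_command:
  commands:
    - {"offset": [0,-4,-7.1],"turn": 0}
    - {"offset": [0,-4,-7.2],"turn": 0}
    - {"offset": [0,-3.3,-7.5],"turn": 0}
    - {"offset": [0,-3.3,-7.5],"turn": 0}
    - {"offset": [0,-2.6,-7.7],"turn": 0}
    - {"offset": [0,-2.6,-7.8],"turn": 0}
    - {"offset": [0,0,0],"turn": 0}

```text
time_s: 8.35
position: [0.5457, -0.0279, 0.1668]
ee_rot: [-1.181, -1.253, 1.252]
force: [0.5, -0.1, -3.3]
opening: 0.387
```

```bash
python3 - <<'E'
from h import *
plan()
p,d=bot.camera('scene'); save('g_scene.png',p[150:330,150:380],3)
p,d=bot.camera('wrist'); save('g_wrist.png',p,1.2)
E
```

```text
t 8.35 TCP rack mm [-114.2 -101.2  166.8] yaw 0.03 tilt -1.0 F [ 0.5 -0.1 -3.3] open mm 32.9
```

View pics/g_scene.png

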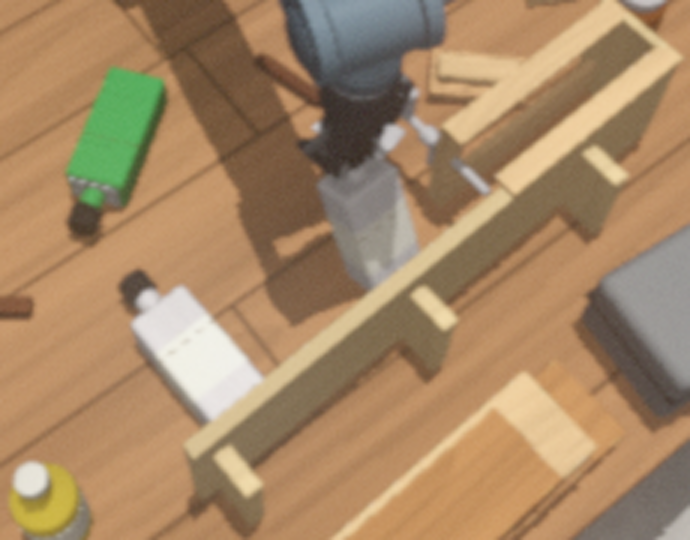

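View pics/g_wrist.png

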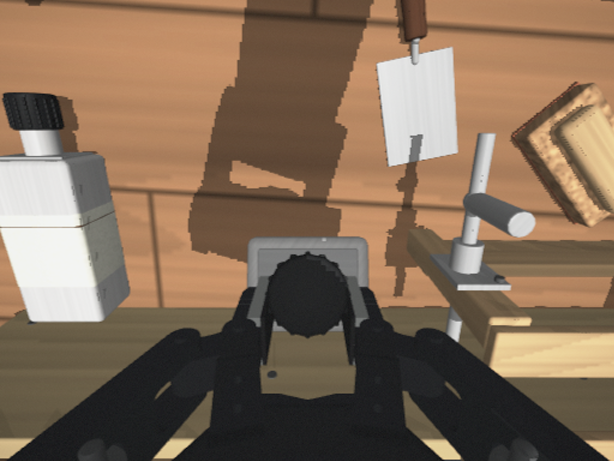

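Call:
arm_command:
  commands:
    - {"offset": [0,-1.3,-8],"turn": 0}
    - {"offset": [0,-1.2,-8],"turn": 0}
    - {"offset": [0,-0.8,-8],"turn": 0}
    - {"offset": [0,-0.7,-8],"turn": 0}
    - {"offset": [0,-0.3,-8],"turn": 0}
    - {"offset": [0,-0.2,-8],"turn": 0}
    - {"offset": [0,0,0],"turn": 0}

```text
time_s: 9.15
position: [0.5938, -0.025, 0.1712]
ee_rot: [-1.182, -1.253, 1.252]
force: [-0.2, -0.1, 1.3]
opening: 0.384
```

```bash
python3 - <<'E'
from h import *
plan()
p,d=bot.camera('scene'); save('i_scene.png',p[150:330,150:380],3)
p,d=bot.camera('wrist'); save('i_wrist.png',p,1.2)
E
```

```text
t 9.15 TCP rack mm [ -66.  -101.2  171.2] yaw 0.02 tilt -1.0 F [-0.2 -0.1  1.3] open mm 32.6
```

View pics/i_scene.png

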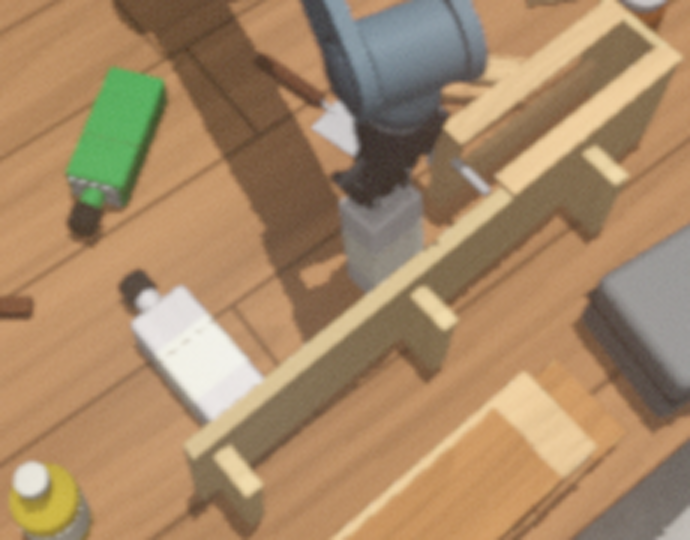

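View pics/i_wrist.png

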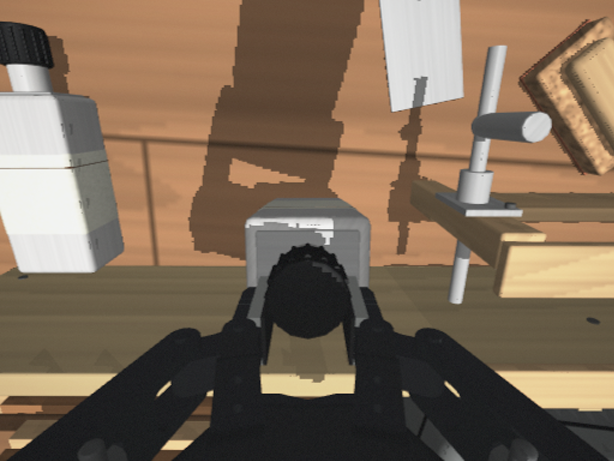

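Call:
arm_command:
  commands:
    - {"offset": [0,0,-8],"turn": 0}
    - {"offset": [0,0.2,-8],"turn": 0}
    - {"offset": [0,0.5,-8],"turn": 0}
    - {"offset": [0,0.5,-6],"turn": 0}
    - {"offset": [0,0,-5],"turn": 0}
    - {"offset": [0,0,-4],"turn": 0}
    - {"offset": [0,0,0],"turn": 0}

```text
time_s: 9.95
position: [0.632, -0.0226, 0.1694]
ee_rot: [-1.181, -1.253, 1.252]
force: [0.9, 0.8, -4.4]
opening: 0.376
```

```bash
python3 - <<'E'
from h import *
plan()
p,d=bot.camera('scene'); save('j_scene.png',p[150:330,150:380],3)
k=cal('wrist');p,d=bot.camera('wrist'); save('j_wrist.png',p,1.2)
Q=torack(cloud('wrist',d,k)); X,Y,Z=[Q[...,i] for i in range(3)]
m=(abs(X+.03)<.06)&(abs(Y+.1)<.05)&(Z>.13)&(Z<.16)&(p.astype(int).min(-1)>120); print(m.sum(),np.nanpercentile(Q[m],[2,50,98],axis=0).round(4).tolist())
E
```

```text
t 9.95 TCP rack mm [ -27.7 -101.   169.4] yaw 0.01 tilt -1.0 F [ 0.9  0.8 -4.4] open mm 32.0
2468 [[-0.0653, -0.135, 0.1447], [-0.0588, -0.1033, 0.1489], [-0.0211, -0.0686, 0.1523]]
```

View pics/j_scene.png

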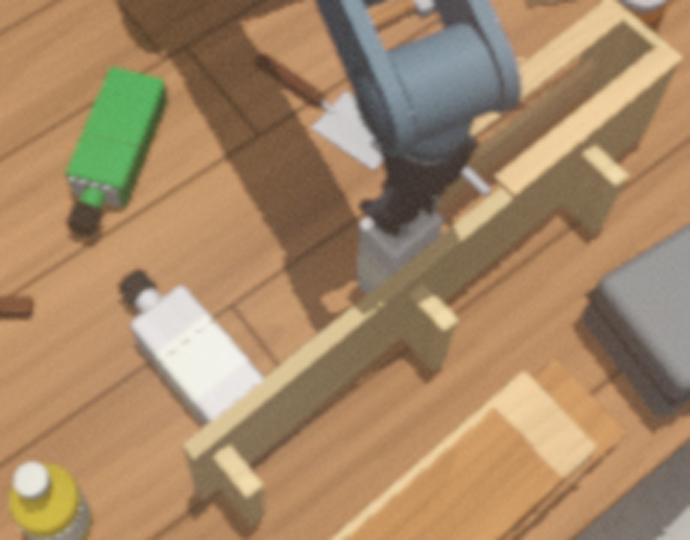

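View pics/j_wrist.png

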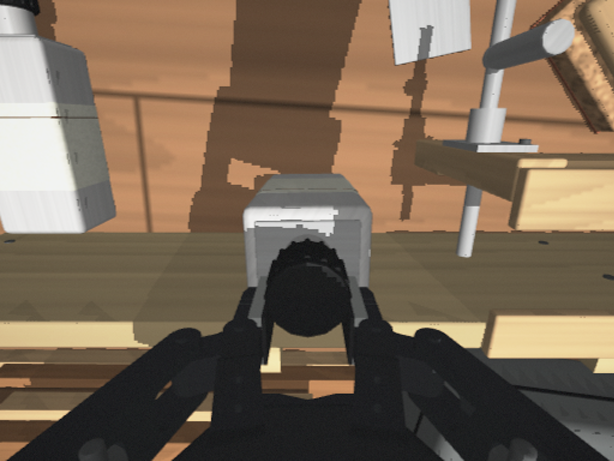

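```bash
cat >> h.py <<'E'
def front(c,yc,k=None,half=.03,zr=(.06,.14),d=None,p=None):
    if d is None:
        k=cal(c); p,d=bot.camera(c)
    Q=torack(cloud(c,d,k)); X,Y,Z=[Q[...,i] for i in range(3)]
    m=(X>-.15)&(X<-.01)&(abs(Y-yc)<half)&(Z>zr[0])&(Z<zr[1])
    P=Q[m]
    for _ in range(6):
        A=np.c_[P[:,1]-yc,P[:,2],np.ones(len(P))]; s=np.linalg.lstsq(A,P[:,0],rcond=None)[0]; r=P[:,0]-A@s; kk=abs(r)<max(2*np.std(r),.001); P=P[kk]
    print(c,'front face n',len(P),'x@z0',s[2].round(4),'x@z.15',(s[2]+.15*s[1]).round(4),'lean deg',np.degrees(np.arctan(s[1])).round(2),'yaw deg',np.degrees(np.arctan(-s[0])).round(2),'sd',np.std(r).round(4),'z',P[:,2].min().round(3),P[:,2].max().round(3))
    return Q,p
E
python3 - <<'E'
from h import *
Q,p=front('wrist',-.102)
X,Y,Z=[Q[...,i] for i in range(3)]
for x0 in np.arange(-.075,-.0,.005):
    m=(X>=x0)&(X<x0+.005)&(abs(Y+.102)<.03)&(Z>.12)&(Z<.17)
    if m.sum()>5: print(x0.round(3),m.sum(),np.percentile(Z[m],[10,50,90]).round(4))
# board top edge check
m=(X>-.01)&(X<.03)&(abs(Z-.156)<.006)&(((Y<-.15)&(Y>-.25))); print('board top',np.nanpercentile(Q[m],[3,50,97],axis=0).round(4).tolist())
E
```

```text
wrist front face n 1388 x@z0 -0.0607 x@z.15 -0.0661 lean deg -2.05 yaw deg 0.56 sd 0.0001 z 0.06 0.14
-0.07 794 [0.1251 0.1383 0.1457]
-0.065 881 [0.1461 0.148  0.1493]
-0.06 806 [0.1487 0.1507 0.1518]
-0.055 770 [0.1502 0.1513 0.1535]
-0.05 472 [0.1504 0.1514 0.1523]
-0.045 341 [0.15   0.1514 0.1522]
-0.04 250 [0.1499 0.1517 0.1526]
-0.035 191 [0.1501 0.1517 0.1526]
-0.03 117 [0.1499 0.1515 0.1527]
-0.025 29 [0.15   0.1506 0.1512]
board top [[-0.0004, -0.2474, 0.1506], [0.0048, -0.2099, 0.1545], [0.0162, -0.155, 0.1557]]
```

The front face leans 2° towards the robot and stands about 7 mm short of flush. I push on towards the board, ease down and release.

Call:
arm_command:
  commands:
    - {"offset": [0,0.5,-4],"turn": 0}
    - {"offset": [0,0.5,-4],"turn": 0}
    - {"offset": [0,0.5,-4],"turn": 0}
    - {"offset": [0,0.5,-2],"turn": 0}
    - {"offset": [0,0,0],"turn": 0}

```text
time_s: 10.6
position: [0.6457, -0.0218, 0.1683]
ee_rot: [-1.181, -1.252, 1.252]
force: [-3.2, 1.3, -0.9]
opening: 0.375
```

```bash
python3 - <<'E'
from h import *
plan()
front('wrist',-.102)
E
```

```text
t 10.6 TCP rack mm [ -14.  -101.   168.3] yaw 0.01 tilt -1.0 F [-3.2  1.3 -0.9] open mm 31.9
wrist front face n 1636 x@z0 -0.0547 x@z.15 -0.0538 lean deg 0.34 yaw deg -0.03 sd 0.0002 z 0.06 0.14
```

Flush: the front face is at −54 mm, lean 0.3°, yaw 0°. I release and rise.

Call:
arm_command:
  commands:
    - {"offset": [0,0,0],"turn": 0}
    - {"offset": [0,0,0],"turn": 0}
    - {"offset": [0,0,0],"turn": 0}
    - {"offset": [0,0,0],"turn": 0}
    - {"offset": [0,-30,0],"turn": 0}
    - {"offset": [0,-30,0],"turn": 0}
    - {"offset": [0,0,0],"turn": 0}
  jaw: -0.4

```text
time_s: 11.35
position: [0.6484, -0.0224, 0.2337]
ee_rot: [-1.19, -1.259, 1.249]
force: [0.7, 0.1, 0.4]
opening: 0.701
```

```bash
python3 - <<'E'
from h import *
Q,p=front('wrist',-.102); save('k_wrist.png',p,1.2)
plan([-.205,-.325,.11],0)
X,Y,Z=[Q[...,i] for i in range(3)]
m=(abs(Z-.2)<.004)&(abs(Y+.1)<.04)&(X<.02)&(X>-.08); print('cap top',m.sum(),np.nanpercentile(Q[m],[2,50,98],axis=0).round(4).tolist())
Qt=torack(cloud('top',bot.camera('top')[1])); print('B',tins(Qt,-.38,-.25),lyaw(Qt,-.38,-.26,-.16,-.005))
E
```

```text
wrist front face n 723 x@z0 -0.0545 x@z.15 -0.0539 lean deg 0.24 yaw deg 0.01 sd 0.0001 z 0.06 0.14
t 11.4 TCP rack mm [ -12.5 -101.5  231. ] yaw 0.01 tilt -1.0 F [-0.  -0.3 -0.7] open mm 59.2
  offset now-frame [-223.2  120.2  193.2] after-turn frame [-223.3  120.2  193.2] turn 0.01
cap top 1668 [[-0.0427, -0.1163, 0.1971], [-0.0283, -0.1016, 0.1987], [-0.0129, -0.0868, 0.2]]
B (array([-0.0899, -0.3257]), array([0.071 , 0.1503]), 89.6, [[-0.16500000655651093, -0.3610000014305115], [-0.014999999664723873, -0.3619999885559082], [-0.014999999664723873, -0.29100000858306885], [-0.16500000655651093, -0.28999999165534973]]) [(np.float64(0.19), 18, np.float64(-0.3595), np.float64(-0.3557)), (np.float64(-0.28), 18, np.float64(-0.2952), np.float64(-0.2913)), ('foot', np.float64(-0.71), np.float64(-0.0213))]
```

View pics/k_wrist.png

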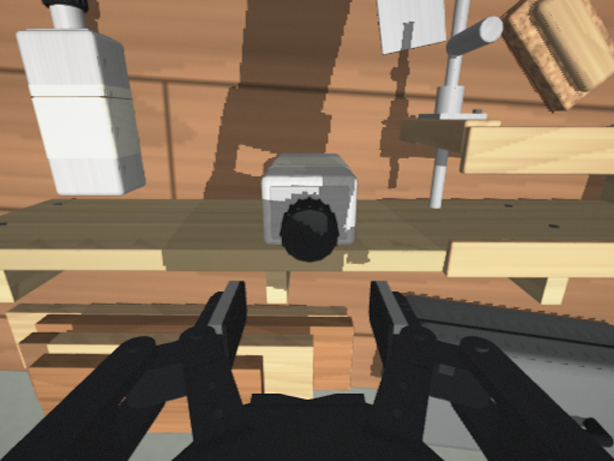

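A stands alone, square and flush (wrist view, cap at (310,228)). On to B's cap.

Call:
arm_command:
  commands:
    - {"offset": [-32,0,27],"turn": 0}
    - {"offset": [-32,0,27],"turn": 0}
    - {"offset": [-32,0,27],"turn": 0}
    - {"offset": [-32,0,27],"turn": 0}
    - {"offset": [-32,0,28],"turn": 0}
    - {"offset": [-32,0,28],"turn": 0}
    - {"offset": [-31,0,28],"turn": 0}
    - {"offset": [0,0,0],"turn": 0}

```text
time_s: 12.25
position: [0.464, -0.2584, 0.2261]
ee_rot: [-1.181, -1.247, 1.249]
force: [-0.3, -0.3, 0.2]
opening: 0.698
```

Call:
arm_command:
  commands:
    - {"offset": [0,40,0],"turn": 0}
    - {"offset": [0,40,0],"turn": 0}
    - {"offset": [0,30,0],"turn": 0}
    - {"offset": [0,0,0],"turn": 0}

```text
time_s: 12.65
position: [0.4637, -0.2523, 0.1118]
ee_rot: [-1.168, -1.25, 1.25]
force: [1.0, 0.1, 0.5]
opening: 0.702
```

```bash
python3 - <<'E'
from h import *
plan([-.204,-.3255,.011],0)
k=cal('wrist'); p,d=bot.camera('wrist'); save('l_wrist.png',p,1.2)
Q=torack(cloud('wrist',d,k)); X,Y,Z=[Q[...,i] for i in range(3)]
m=(Z>.038)&(Z<.048)&(abs(X+.205)<.03)&(abs(Y+.325)<.035)&(p.astype(int).max(-1)<70)
print(m.sum(),np.nanpercentile(Q[m],[3,50,97],axis=0).round(4).tolist())
E
```

```text
t 12.65 TCP rack mm [-209.2 -320.5  111.8] yaw 0.03 tilt -0.9999 F [1.  0.1 0.5] open mm 59.7
  offset now-frame [ -5.9 100.7  -6. ] after-turn frame [ -5.9 100.7  -6. ] turn 0.03
868 [[-0.2154, -0.339, 0.0383], [-0.203, -0.3269, 0.0415], [-0.1896, -0.3157, 0.0438]]
```

View pics/l_wrist.png

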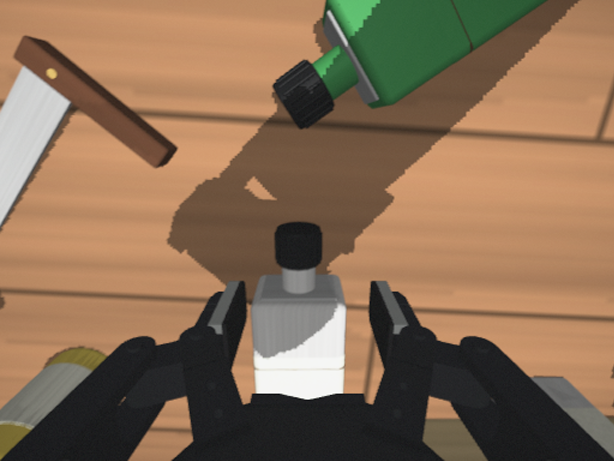

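Call:
arm_command:
  commands:
    - {"offset": [-7,20,-5],"turn": 0}
    - {"offset": [0,30,0],"turn": 0}
    - {"offset": [0,30,0],"turn": 0}
    - {"offset": [0,20,0],"turn": 0}
    - {"offset": [0,0,0],"turn": 0}

```text
time_s: 13.2
position: [0.4718, -0.2616, 0.0168]
ee_rot: [-1.177, -1.252, 1.252]
force: [0.0, -0.5, -0.1]
opening: 0.697
```

Call:
arm_command:
  commands:
    - {"offset": [0,0,0],"turn": 0}
    - {"offset": [0,0,0],"turn": 0}
    - {"offset": [0,0,0],"turn": 0}
    - {"offset": [0,0,0],"turn": 0}
    - {"offset": [0,0,0],"turn": 0}
  jaw: 1
  grip_force: 30

```text
time_s: 13.7
position: [0.4739, -0.2634, 0.0203]
ee_rot: [-1.184, -1.254, 1.253]
force: [-0.7, 2.3, 7.4]
opening: 0.386
```

```bash
python3 - <<'E'
from h import *
plan([-.245,-.325,.011],0)
p,d=bot.camera('wrist'); save('m_wrist.png',p,1.2)
Q=torack(cloud('top',bot.camera('top')[1])); X,Y,Z=[Q[...,i] for i in range(3)]
m=(Z>.01)&(X<-.265)&(X>-.33)&(Y>-.36)&(Y<-.29)&(Z<.05); print('green cap',m.sum(),np.nanpercentile(Q[m],[2,50,98],axis=0).round(3).tolist())
E
```

```text
t 13.7 TCP rack mm [-199.6 -332.1   20.3] yaw 0.06 tilt -1.0 F [-0.7  2.3  7.4] open mm 32.8
  offset now-frame [ 7.2  9.2 45.4] after-turn frame [ 7.2  9.2 45.4] turn 0.06
green cap 0 [nan, nan, nan]
  return np.nanmean(a, axis, out=out, keepdims=keepdims)
```

View pics/m_wrist.png

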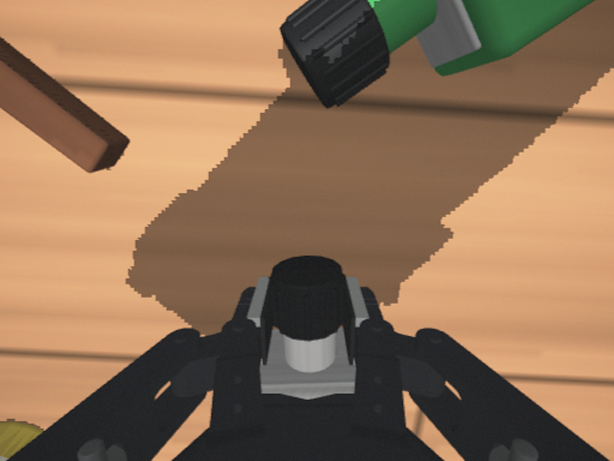

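The grip is only 7 mm from the fingertips, so I re-grip a little lower.

Call:
arm_command:
  commands:
    - {"offset": [0,0,0],"turn": 0}
    - {"offset": [0,0,0],"turn": 0}
    - {"offset": [2,6,0],"turn": 0}
    - {"offset": [0,0,0],"turn": 0}
  jaw: -0.1

```text
time_s: 14.2
position: [0.4716, -0.2598, 0.0108]
ee_rot: [-1.179, -1.252, 1.252]
force: [-0.0, -0.8, -0.9]
opening: 0.553
```

Call:
arm_command:
  commands:
    - {"offset": [0,0,0],"turn": 0}
    - {"offset": [0,0,0],"turn": 0}
    - {"offset": [0,0,0],"turn": 0}
    - {"offset": [0,0,0],"turn": 0}
  jaw: 1

```text
time_s: 14.6
position: [0.472, -0.2603, 0.0116]
ee_rot: [-1.18, -1.252, 1.252]
force: [-0.4, 0.2, -0.9]
opening: 0.382
```

```bash
python3 - <<'E'
from h import *
plan([-.245,-.325,.011],0)
Q=torack(cloud('top',np.load('a_top.npz')['d'])); X,Y,Z=[Q[...,i] for i in range(3)]
m=(Z>.02)&(X<-.26)&(X>-.36)&(Y>-.38)&(Y<-.27)&(Z<.05); print('green cap',m.sum(),np.nanpercentile(Q[m],[2,50,98],axis=0).round(3).tolist())
E
```

```text
t 14.6 TCP rack mm [-201.4 -329.    11.6] yaw 0.02 tilt -1.0 F [-0.4  0.2 -0.9] open mm 32.5
  offset now-frame [ 4.   0.6 43.6] after-turn frame [ 4.   0.6 43.6] turn 0.02
green cap 193 [[-0.349, -0.336, 0.028], [-0.311, -0.312, 0.04], [-0.288, -0.28, 0.049]]
```

Call:
arm_command:
  commands:
    - {"offset": [0,-1,7],"turn": 0}
    - {"offset": [0,0,7],"turn": 0}
    - {"offset": [0,0,7],"turn": 0}
    - {"offset": [0,0,7],"turn": 0}
    - {"offset": [1,0,7],"turn": 0}
    - {"offset": [0,0,6],"turn": 0}
    - {"offset": [0,0,0],"turn": 0}

```text
time_s: 15.3
position: [0.4298, -0.2616, 0.0125]
ee_rot: [-1.179, -1.251, 1.252]
force: [-2.7, -0.6, -1.0]
opening: 0.387
```

```bash
python3 - <<'E'
from h import *
plan()
p,d=bot.camera('top'); save('n_top.png',p[90:250,150:410],3); Q=torack(cloud('top',d)); print(lyaw(Q,-.38,-.27,-.12,-.03))
X,Y,Z=[Q[...,i] for i in range(3)]
m=(abs(Z-.2)<.006)&(abs(X+.03)<.03)&(Y<0)&(Y>-.2); print('A cap',np.nanmedian(Q[m],axis=0).round(4))
E
```

```text
t 15.3 TCP rack mm [-243.5 -327.8   12.5] yaw -0.01 tilt -1.0 F [-2.7 -0.6 -1. ] open mm 32.9
[(np.float64(1.4), 8, np.float64(-0.3586), np.float64(-0.3545)), (np.float64(0.15), 8, np.float64(-0.2929), np.float64(-0.2916)), ('foot', np.float64(2.2), np.float64(-0.0594))]
A cap [-0.0269 -0.1009  0.2   ]
```

View pics/n_top.png

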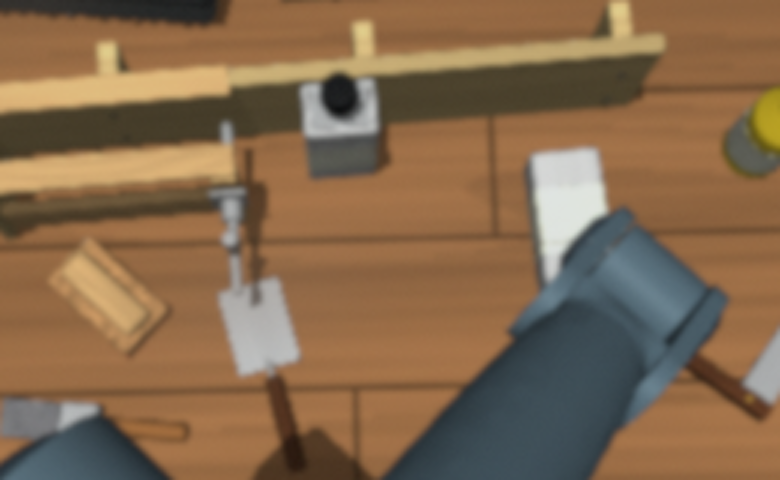

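A still stands. B is dragged out and roughly square, so I swing it with the same arc that worked for A.

Call:
arm_command:
  commands:
    - {"offset": [0,-8,-1.5],"turn": 0}
    - {"offset": [0,-8,-1.6],"turn": 0}
    - {"offset": [0,-8,-2],"turn": 0}
    - {"offset": [0,-8,-2.4],"turn": 0}
    - {"offset": [0,-7.6,-2.8],"turn": 0}
    - {"offset": [0,-7.6,-3],"turn": 0}
    - {"offset": [0,0,0],"turn": 0}

```text
time_s: 16.05
position: [0.4456, -0.2616, 0.0615]
ee_rot: [-1.183, -1.253, 1.253]
force: [0.3, 0.6, -3.4]
opening: 0.387
```

```bash
python3 - <<'E'
from h import *
plan()
p,d=bot.camera('scene'); save('o_scene.png',p[150:330,150:380],2.5)
E
```

```text
t 16.05 TCP rack mm [-227.8 -328.7   61.5] yaw 0.05 tilt -1.0 F [ 0.3  0.6 -3.4] open mm 32.9
```

View pics/o_scene.png

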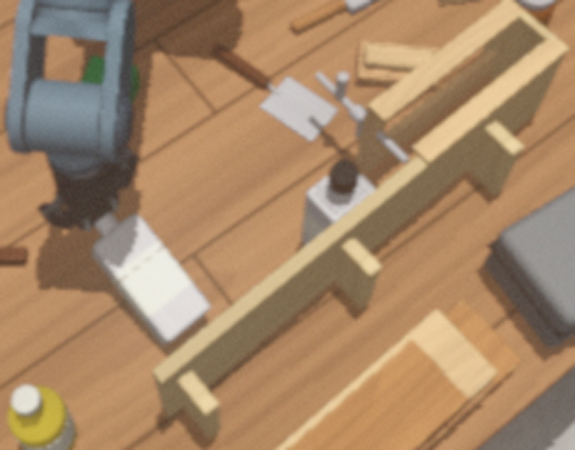

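B's top is up about 15° and following; its foot edge is still on the bench at about (165,340). A stands at (345,195). I continue the arc.

Call:
arm_command:
  commands:
    - {"offset": [0,-7.4,-3.5],"turn": 0}
    - {"offset": [0,-7.2,-3.7],"turn": 0}
    - {"offset": [0,-7,-4.1],"turn": 0}
    - {"offset": [0,-7,-4.2],"turn": 0}
    - {"offset": [0,-6.6,-4.8],"turn": 0}
    - {"offset": [0,-6.6,-4.8],"turn": 0}
    - {"offset": [0,-6.2,-5.3],"turn": 0}
    - {"offset": [0,-6.2,-5.4],"turn": 0}

```text
time_s: 16.9
position: [0.4807, -0.2589, 0.1147]
ee_rot: [-1.181, -1.252, 1.252]
force: [1.1, -0.4, -3.4]
opening: 0.384
```

Call:
arm_command:
  commands:
    - {"offset": [0,-5.7,-5.9],"turn": 0}
    - {"offset": [0,-5.7,-5.9],"turn": 0}
    - {"offset": [0,-5.2,-6.3],"turn": 0}
    - {"offset": [0,-5.2,-6.4],"turn": 0}
    - {"offset": [0,-4.6,-6.7],"turn": 0}
    - {"offset": [0,-4.6,-6.8],"turn": 0}
    - {"offset": [0,0,0],"turn": 0}

```text
time_s: 17.6
position: [0.5193, -0.257, 0.146]
ee_rot: [-1.182, -1.253, 1.253]
force: [-0.2, -0.5, -3.0]
opening: 0.381
```

```bash
python3 - <<'E'
from h import *
plan()
p,d=bot.camera('scene'); save('p_scene.png',p[150:330,150:380],2.5)
p,d=bot.camera('wrist'); save('p_wrist.png',p,1.2)
E
```

```text
t 17.6 TCP rack mm [-153.9 -328.4  146. ] yaw 0.04 tilt -1.0 F [-0.2 -0.5 -3. ] open mm 32.4
```

View pics/p_scene.png

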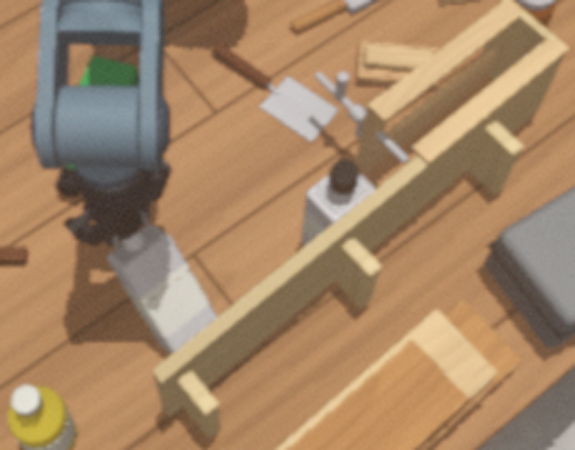

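View pics/p_wrist.png

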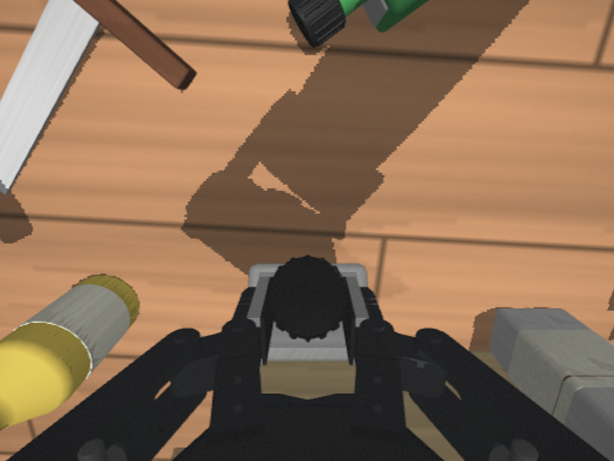

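Call:
arm_command:
  commands:
    - {"offset": [0,-4,-7.1],"turn": 0}
    - {"offset": [0,-4,-7.2],"turn": 0}
    - {"offset": [0,-3.3,-7.5],"turn": 0}
    - {"offset": [0,-3.3,-7.5],"turn": 0}
    - {"offset": [0,-2.6,-7.7],"turn": 0}
    - {"offset": [0,-2.6,-7.8],"turn": 0}
    - {"offset": [0,0,0],"turn": 0}

```text
time_s: 18.4
position: [0.5639, -0.2541, 0.1652]
ee_rot: [-1.181, -1.253, 1.253]
force: [0.0, 0.2, -4.9]
opening: 0.384
```

Call:
arm_command:
  commands:
    - {"offset": [0,-1.3,-8],"turn": 0}
    - {"offset": [0,-1.2,-8],"turn": 0}
    - {"offset": [0,-0.8,-8],"turn": 0}
    - {"offset": [0,-0.7,-8],"turn": 0}
    - {"offset": [0,-0.3,-8],"turn": 0}
    - {"offset": [0,-0.2,-8],"turn": 0}
    - {"offset": [0,0,0],"turn": 0}

```text
time_s: 19.1
position: [0.6122, -0.2515, 0.1702]
ee_rot: [-1.183, -1.253, 1.253]
force: [0.3, 1.4, 4.1]
opening: 0.388
```

```bash
python3 - <<'E'
from h import *
plan()
p,d=bot.camera('scene'); save('q_scene.png',p[150:330,150:380],2.5)
front('wrist',-.328)
E
```

```text
t 19.1 TCP rack mm [ -60.9 -328.4  170.2] yaw 0.04 tilt -1.0 F [0.3 1.4 4.1] open mm 33.0
wrist front face n 832 x@z0 -0.0656 x@z.15 -0.0908 lean deg -9.55 yaw deg 0.06 sd 0.0001 z 0.06 0.14
```

View pics/q_scene.png

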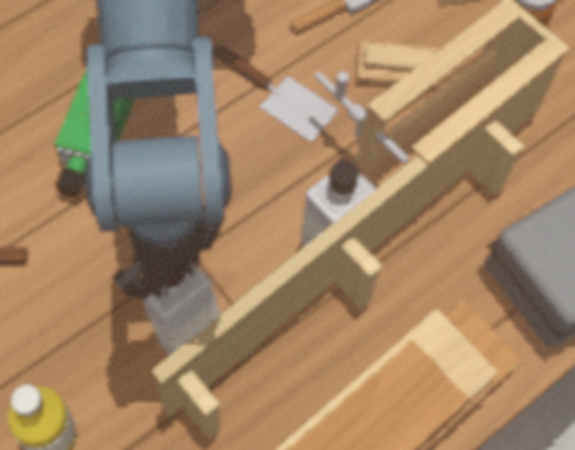

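Call:
arm_command:
  commands:
    - {"offset": [0,0,-8],"turn": 0}
    - {"offset": [0,0.2,-8],"turn": 0}
    - {"offset": [0,0.5,-7],"turn": 0}
    - {"offset": [0,0.5,-6],"turn": 0}
    - {"offset": [0,0.5,-5],"turn": 0}
    - {"offset": [0,0.5,-4],"turn": 0}
    - {"offset": [0,0,0],"turn": 0}

```text
time_s: 19.9
position: [0.649, -0.2491, 0.1671]
ee_rot: [-1.18, -1.252, 1.253]
force: [-1.5, -0.0, 1.5]
opening: 0.389
```

```bash
python3 - <<'E'
from h import *
plan()
front('wrist',-.328)
E
```

```text
t 19.9 TCP rack mm [ -24.  -328.1  167.1] yaw 0.02 tilt -1.0 F [-1.5 -0.   1.5] open mm 33.0
wrist front face n 1843 x@z0 -0.0653 x@z.15 -0.0617 lean deg 1.39 yaw deg 0.13 sd 0.0002 z 0.061 0.14
```

Call:
arm_command:
  commands:
    - {"offset": [0,0.5,-4],"turn": 0}
    - {"offset": [0,0.5,-4],"turn": 0}
    - {"offset": [0,0,-3],"turn": 0}
    - {"offset": [0,0,-2],"turn": 0}
    - {"offset": [0,0,0],"turn": 0}

```text
time_s: 20.45
position: [0.6592, -0.2484, 0.1671]
ee_rot: [-1.174, -1.247, 1.256]
force: [-15.8, 0.5, 11.9]
opening: 0.387
```

```bash
python3 - <<'E'
from h import *
plan()
front('wrist',-.328)
E
```

```text
t 20.45 TCP rack mm [ -13.8 -328.1  167.1] yaw 0.04 tilt -1.0 F [-15.8   0.5  11.9] open mm 32.9
wrist front face n 2032 x@z0 -0.0654 x@z.15 -0.0542 lean deg 4.28 yaw deg -0.17 sd 0.0002 z 0.06 0.14
```

The top is on the board, but the foot has stuck 11 mm out because the downward press is too strong. I back the top off to upright and relieve the press before sliding again.

Call:
arm_command:
  commands:
    - {"offset": [0,-1,5],"turn": 0}
    - {"offset": [0,-1,5],"turn": 0}
    - {"offset": [0,-1,4],"turn": 0}
    - {"offset": [0,0,2],"turn": 0}
    - {"offset": [0,0,0],"turn": 0}

```text
time_s: 21.0
position: [0.6453, -0.249, 0.1683]
ee_rot: [-1.18, -1.252, 1.252]
force: [0.9, -0.2, -4.8]
opening: 0.386
```

```bash
python3 - <<'E'
from h import *
plan()
front('wrist',-.328)
E
```

```text
t 21.0 TCP rack mm [ -27.7 -327.8  168.3] yaw 0.0 tilt -1.0 F [ 0.9 -0.2 -4.8] open mm 32.8
wrist front face n 1983 x@z0 -0.0762 x@z.15 -0.0675 lean deg 3.31 yaw deg -0.54 sd 0.0002 z 0.06 0.14
```

Call:
arm_command:
  commands:
    - {"offset": [0,2,0],"turn": 0}
    - {"offset": [0,1.5,0],"turn": 0}
    - {"offset": [0,0,0],"turn": 0}

```text
time_s: 21.35
position: [0.6465, -0.2496, 0.1671]
ee_rot: [-1.183, -1.253, 1.252]
force: [-0.5, 0.4, 1.3]
opening: 0.383
```

```bash
python3 - <<'E'
from h import *
plan()
front('wrist',-.328)
E
```

```text
t 21.35 TCP rack mm [ -26.5 -328.4  167.1] yaw 0.02 tilt -1.0 F [-0.5  0.4  1.3] open mm 32.5
wrist front face n 1999 x@z0 -0.0747 x@z.15 -0.0663 lean deg 3.22 yaw deg -0.53 sd 0.0002 z 0.06 0.14
```

I let B settle flat, then re-grip centred and firmer.

Call:
arm_command:
  commands:
    - {"offset": [0,0,0],"turn": 0}
    - {"offset": [0,0,0],"turn": 0}
    - {"offset": [0,0,0],"turn": 0}
    - {"offset": [0,-15,0],"turn": 0}
    - {"offset": [0,-25,0],"turn": 0}
    - {"offset": [0,-20,0],"turn": 0}
    - {"offset": [0,0,0],"turn": 0}
  jaw: -0.3

```text
time_s: 22.1
position: [0.6478, -0.2504, 0.2313]
ee_rot: [-1.19, -1.256, 1.252]
force: [0.6, -0.3, 0.6]
opening: 0.65
```

```bash
cat >> h.py <<'E'
def captop(Q,yc,x0=-.13,x1=.02):
    X,Y,Z=[Q[...,i] for i in range(3)]
    m=(abs(Z-.2)<.006)&(abs(Y-yc)<.04)&(X<x1)&(X>x0); q=np.nanpercentile(Q[m],[2,50,98],axis=0); print('cap top n',m.sum(),'centre',((q[0]+q[2])/2).round(4),'size',(q[2]-q[0]).round(3))
    return (q[0]+q[2])/2
E
python3 - <<'E'
from h import *
plan()
Q,p=front('wrist',-.328); save('r_wrist.png',p,1.2); c=captop(Q,-.328)
plan([c[0],c[1],.169],0)
E
```

```text
t 22.1 TCP rack mm [ -25.2 -329.3  231.3] yaw 0.02 tilt -1.0 F [ 0.6 -0.3  0.6] open mm 55.2
wrist front face n 639 x@z0 -0.0746 x@z.15 -0.0739 lean deg 0.26 yaw deg -0.53 sd 0.0001 z 0.06 0.14
cap top n 1834 centre [-0.0481 -0.3294  0.1974] size [0.03  0.031 0.005]
t 22.15 TCP rack mm [ -26.2 -328.8  228.7] yaw 0.01 tilt -1.0 F [-0.8  0.2 -0.1] open mm 55.2
  offset now-frame [-0.5 59.6 22.1] after-turn frame [-0.5 59.6 22.1] turn 0.01
```

View pics/r_wrist.png

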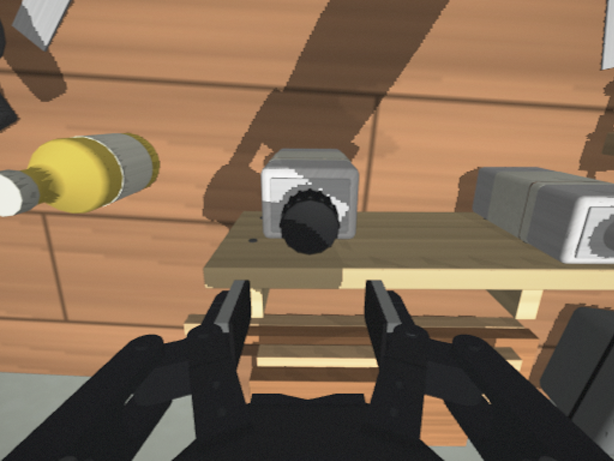

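Call:
arm_command:
  commands:
    - {"offset": [0,0,11],"turn": 0}
    - {"offset": [0,0,11],"turn": 0}
    - {"offset": [0,30,0],"turn": 0}
    - {"offset": [0,29,0],"turn": 0}
    - {"offset": [0,0,0],"turn": 0}

```text
time_s: 22.65
position: [0.6196, -0.2487, 0.1604]
ee_rot: [-1.169, -1.247, 1.252]
force: [-0.6, 0.0, 0.1]
opening: 0.65
```

Call:
arm_command:
  commands:
    - {"offset": [0,0,0],"turn": 0}
    - {"offset": [0,0,0],"turn": 0}
    - {"offset": [0,0,0],"turn": 0}
    - {"offset": [0,0,0],"turn": 0}
  jaw: 1
  grip_force: 70

```text
time_s: 23.05
position: [0.6244, -0.2509, 0.1681]
ee_rot: [-1.183, -1.253, 1.252]
force: [-0.2, 0.5, 0.4]
opening: 0.38
```

```bash
python3 - <<'E'
from h import *
plan()
Q,p=front('wrist',-.328)
E
```

```text
t 23.05 TCP rack mm [ -48.6 -328.5  168.1] yaw 0.01 tilt -1.0 F [-0.2  0.5  0.4] open mm 32.3
wrist front face n 2077 x@z0 -0.074 x@z.15 -0.0734 lean deg 0.21 yaw deg -0.49 sd 0.0002 z 0.06 0.14
```

Call:
arm_command:
  commands:
    - {"offset": [0,-0.7,-3],"turn": 0}
    - {"offset": [0,0,-4],"turn": 0}
    - {"offset": [0,0,-4],"turn": 0}
    - {"offset": [0,0,-4],"turn": 0}
    - {"offset": [0,0,-3],"turn": 0}
    - {"offset": [0,0,0],"turn": 0}

```text
time_s: 23.7
position: [0.6426, -0.25, 0.1696]
ee_rot: [-1.182, -1.252, 1.253]
force: [-3.0, -0.3, 6.8]
opening: 0.377
```

```bash
python3 - <<'E'
from h import *
plan()
Q,p=front('wrist',-.328)
E
```

```text
t 23.7 TCP rack mm [ -30.4 -328.7  169.6] yaw 0.02 tilt -1.0 F [-3.  -0.3  6.8] open mm 32.1
wrist front face n 2496 x@z0 -0.0741 x@z.15 -0.0594 lean deg 5.6 yaw deg -0.45 sd 0.0002 z 0.06 0.14
```

Call:
arm_command:
  commands:
    - {"offset": [0,0,5],"turn": 0}
    - {"offset": [0,0,5],"turn": 0}
    - {"offset": [0,0,5],"turn": 0}
    - {"offset": [0,0,5],"turn": 0}
    - {"offset": [0,0,2],"turn": 0}
    - {"offset": [0,0,0],"turn": 0}

```text
time_s: 24.35
position: [0.6199, -0.2509, 0.168]
ee_rot: [-1.182, -1.253, 1.252]
force: [1.5, -1.3, 4.2]
opening: 0.379
```

```bash
python3 - <<'E'
from h import *
plan()
Q,p=front('wrist',-.328)
E
```

```text
t 24.35 TCP rack mm [ -53.1 -328.3  168. ] yaw -0.0 tilt -1.0 F [ 1.5 -1.3  4.2] open mm 32.2
wrist front face n 2053 x@z0 -0.0788 x@z.15 -0.0781 lean deg 0.27 yaw deg -0.53 sd 0.0002 z 0.06 0.14
```

Call:
arm_command:
  commands:
    - {"offset": [0,-1.8,0],"turn": 0}
    - {"offset": [0,-1.7,0],"turn": 0}
    - {"offset": [0,0,0],"turn": 0}

```text
time_s: 24.7
position: [0.618, -0.2499, 0.1688]
ee_rot: [-1.175, -1.25, 1.253]
force: [-0.2, -0.5, -3.4]
opening: 0.376
```

```bash
python3 - <<'E'
from h import *
plan()
E
```

```text
t 24.7 TCP rack mm [ -54.9 -327.1  168.8] yaw 0.03 tilt -1.0 F [-0.2 -0.5 -3.4] open mm 31.9
```

Now part of the weight is carried (3.4 N) with the tin still on the bench. I slide towards the board in small steps.

Call:
arm_command:
  commands:
    - {"offset": [0,0,-3],"turn": 0}
    - {"offset": [0,0,-3],"turn": 0}
    - {"offset": [0,0,-3],"turn": 0}
    - {"offset": [0,0,0],"turn": 0}

```text
time_s: 25.1
position: [0.6291, -0.2501, 0.1706]
ee_rot: [-1.18, -1.252, 1.252]
force: [-0.0, -0.3, -5.9]
opening: 0.382
```

```bash
python3 - <<'E'
from h import *
plan()
Q,p=front('wrist',-.328)
E
```

```text
t 25.1 TCP rack mm [ -43.9 -328.   170.6] yaw 0.03 tilt -1.0 F [-0.  -0.3 -5.9] open mm 32.5
wrist front face n 2119 x@z0 -0.0744 x@z.15 -0.0699 lean deg 1.71 yaw deg -0.4 sd 0.0002 z 0.06 0.14
```

Call:
arm_command:
  commands:
    - {"offset": [0,1.2,0],"turn": 0}
    - {"offset": [0,0,0],"turn": 0}

```text
time_s: 25.35
position: [0.6286, -0.2502, 0.1695]
ee_rot: [-1.18, -1.252, 1.252]
force: [-0.2, 0.8, -5.4]
opening: 0.382
```

```bash
python3 - <<'E'
from h import *
plan()
Q,p=front('wrist',-.328); X,Y,Z=[Q[...,i] for i in range(3)]
m=(abs(X+.055)<.008)&(abs(Y+.328)<.025)&(abs(Z-.15)<.012); print(np.percentile(Z[m],[10,50,90]).round(4),m.sum()); save('s_wrist.png',p,1.2)
E
```

```text
t 25.35 TCP rack mm [ -44.4 -328.   169.5] yaw 0.01 tilt -1.0 F [-0.2  0.8 -5.4] open mm 32.5
wrist front face n 2158 x@z0 -0.0749 x@z.15 -0.0703 lean deg 1.75 yaw deg -0.47 sd 0.0002 z 0.06 0.14
[0.1518 0.1527 0.1557] 1645
```

Call:
arm_command:
  commands:
    - {"offset": [0,1.5,0],"turn": 0}
    - {"offset": [0,0,0],"turn": 0}

```text
time_s: 25.6
position: [0.6289, -0.2504, 0.1686]
ee_rot: [-1.182, -1.252, 1.252]
force: [0.3, -0.9, -4.7]
opening: 0.378
```

```bash
python3 - <<'E'
from h import *
plan()
Q,p=front('wrist',-.328); X,Y,Z=[Q[...,i] for i in range(3)]
m=(abs(X+.055)<.008)&(abs(Y+.328)<.025)&(abs(Z-.15)<.012); print(np.percentile(Z[m],[10,50,90]).round(4),m.sum())
E
```

```text
t 25.6 TCP rack mm [ -44.1 -328.3  168.6] yaw 0.01 tilt -1.0 F [ 0.3 -0.9 -4.7] open mm 32.1
wrist front face n 2163 x@z0 -0.0742 x@z.15 -0.07 lean deg 1.64 yaw deg -0.47 sd 0.0002 z 0.06 0.14
[0.1509 0.1518 0.1557] 1724
```

Call:
arm_command:
  commands:
    - {"offset": [0,1.2,0],"turn": 0}
    - {"offset": [0,0,0],"turn": 0}

```text
time_s: 25.85
position: [0.6294, -0.2505, 0.1686]
ee_rot: [-1.183, -1.253, 1.252]
force: [-1.7, 0.4, 1.7]
opening: 0.38
```

```bash
python3 - <<'E'
from h import *
plan()
Q,p=front('wrist',-.328); X,Y,Z=[Q[...,i] for i in range(3)]
m=(abs(X+.055)<.008)&(abs(Y+.328)<.025)&(abs(Z-.15)<.012); print(np.percentile(Z[m],[10,50,90]).round(4),m.sum())
E
```

```text
t 25.85 TCP rack mm [ -43.6 -328.4  168.6] yaw 0.01 tilt -1.0 F [-1.7  0.4  1.7] open mm 32.3
wrist front face n 2197 x@z0 -0.0743 x@z.15 -0.0696 lean deg 1.77 yaw deg -0.43 sd 0.0002 z 0.06 0.14
[0.1508 0.1518 0.1548] 1774
```

Call:
arm_command:
  commands:
    - {"offset": [0,-0.6,-2],"turn": 0}
    - {"offset": [0,0,-3],"turn": 0}
    - {"offset": [0,0,-3],"turn": 0}
    - {"offset": [0,0,0],"turn": 0}

```text
time_s: 26.3
position: [0.6373, -0.2502, 0.1692]
ee_rot: [-1.182, -1.252, 1.253]
force: [-2.3, 0.8, 6.8]
opening: 0.379
```

```bash
python3 - <<'E'
from h import *
plan()
Q,p=front('wrist',-.328); X,Y,Z=[Q[...,i] for i in range(3)]
m=(abs(X+.055)<.008)&(abs(Y+.328)<.025)&(abs(Z-.15)<.012); print(np.percentile(Z[m],[10,50,90]).round(4),m.sum())
E
```

```text
t 26.3 TCP rack mm [ -35.7 -328.5  169.2] yaw 0.01 tilt -1.0 F [-2.3  0.8  6.8] open mm 32.2
wrist front face n 2370 x@z0 -0.0743 x@z.15 -0.0635 lean deg 4.12 yaw deg -0.35 sd 0.0002 z 0.06 0.14
[0.1502 0.1525 0.154 ] 2139
```

The foot grips the bench too well to be pushed from the cap. I set the tin flat, release it, and push low with the back of an open finger (tool turned 90°), where the body stays clear.

Call:
arm_command:
  commands:
    - {"offset": [0,0,4],"turn": 0}
    - {"offset": [0,0,4],"turn": 0}
    - {"offset": [0,0,4],"turn": 0}
    - {"offset": [0,0,0],"turn": 0}

```text
time_s: 26.75
position: [0.6251, -0.2508, 0.1681]
ee_rot: [-1.183, -1.253, 1.252]
force: [1.8, -0.4, 2.7]
opening: 0.38
```

Call:
arm_command:
  commands:
    - {"offset": [0,0,0],"turn": 0}
    - {"offset": [0,0,0],"turn": 0}
    - {"offset": [0,0,0],"turn": 0}
    - {"offset": [0,-20,0],"turn": 0}
    - {"offset": [0,-25,0],"turn": 0}
    - {"offset": [0,-30,20],"turn": 0}
    - {"offset": [0,0,40],"turn": 0}
    - {"offset": [0,0,40],"turn": 0}
  jaw: -0.3
  grip_force: 30

```text
time_s: 27.55
position: [0.5244, -0.2566, 0.2438]
ee_rot: [-1.182, -1.253, 1.254]
force: [-0.5, -1.2, -1.2]
opening: 0.649
```

```bash
python3 - <<'E'
from h import *
plan([-.19,-.328,.23],0)
o=bot.get_obs(); print(np.round(o['joint_positions'],3))
p,d=bot.camera('wrist'); save('t_wrist.png',p,1.2)
front('wrist',-.328)
E
```

```text
t 27.55 TCP rack mm [-148.8 -328.3  243.8] yaw 0.07 tilt -1.0 F [-0.5 -1.2 -1.2] open mm 55.1
  offset now-frame [ 0.4 13.7 41.2] after-turn frame [ 0.3 13.7 41.2] turn 0.07
[-0.649  0.08   1.72  -0.     1.339 -2.279]
wrist front face n 1745 x@z0 -0.075 x@z.15 -0.0743 lean deg 0.24 yaw deg -0.19 sd 0.0004 z 0.06 0.14
```

View pics/t_wrist.png

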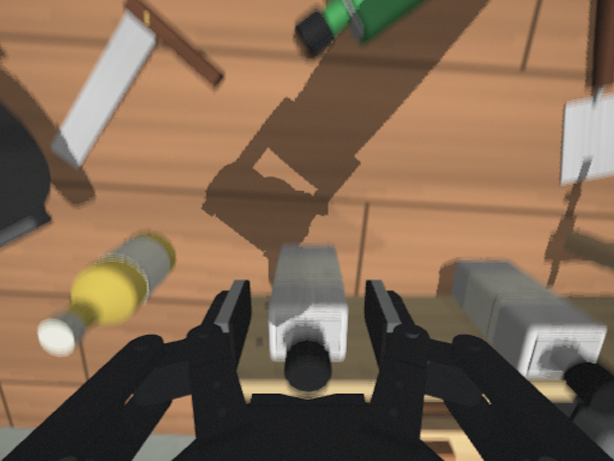

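Call:
arm_command:
  commands:
    - {"offset": [0,0,40],"turn": 0}
    - {"offset": [0,0,16],"turn": 8.5}
    - {"offset": [0,0,0],"turn": 8.5}
    - {"offset": [0,0,0],"turn": 8.5}
    - {"offset": [0,0,0],"turn": 8.5}
    - {"offset": [0,0,0],"turn": 8.5}
    - {"offset": [0,0,0],"turn": 8.5}
    - {"offset": [0,0,0],"turn": 8.5}
  jaw: -1

```text
time_s: 28.45
position: [0.4695, -0.2597, 0.2426]
ee_rot: [-1.521, -0.458, 0.459]
force: [0.1, -0.5, -0.2]
opening: 1.002
```

Call:
arm_command:
  commands:
    - {"offset": [0,0,0],"turn": 8.5}
    - {"offset": [0,0,0],"turn": 8.5}
    - {"offset": [0,0,0],"turn": 8.5}
    - {"offset": [0,0,0],"turn": 5}
    - {"offset": [0,0,0],"turn": 0}

```text
time_s: 28.95
position: [0.4694, -0.2597, 0.2426]
ee_rot: [-1.57, -0.046, 0.047]
force: [1.3, 0.4, -0.5]
opening: 1.001
```

```bash
python3 - <<'E'
from h import *
plan([-.200,-.329,.028],-90)
p,d=bot.camera('scene'); save('u_scene.png',p[150:330,120:380],2.5)
p,d=bot.camera('wrist'); save('u_wrist.png',p,1.2)
E
```

```text
t 28.95 TCP rack mm [-203.9 -328.2  242.6] yaw -89.96 tilt -1.0 F [ 1.3  0.4 -0.5] open mm 85.1
  offset now-frame [  3.9 214.6  -0.8] after-turn frame [  3.9 214.6  -0.8] turn 0.04
```

View pics/u_wrist.png

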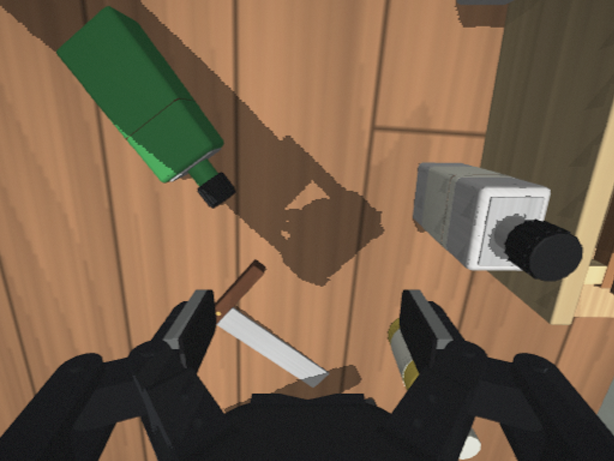

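View pics/u_scene.png

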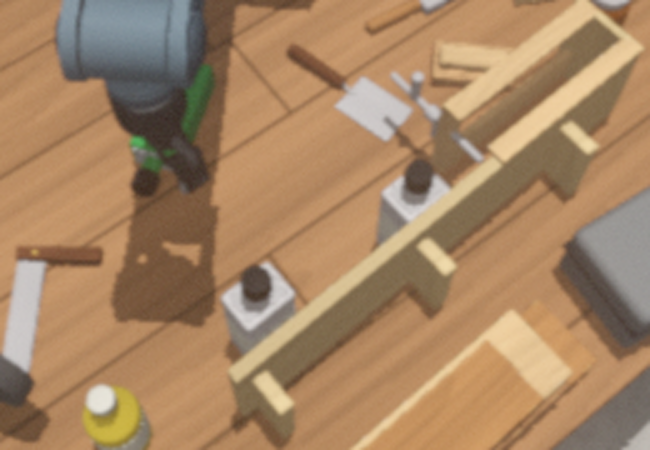

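The wrist view shows B at (480,215) ahead of the leading finger (435,330), and the green tin and the square clear of the fingers. I descend and push low.

Call:
arm_command:
  commands:
    - {"offset": [0,45,0],"turn": 0}
    - {"offset": [0,45,0],"turn": 0}
    - {"offset": [0,45,0],"turn": 0}
    - {"offset": [0,45,0],"turn": 0}
    - {"offset": [0,33,0],"turn": 0}
    - {"offset": [0,0,0],"turn": 0}

```text
time_s: 29.65
position: [0.4658, -0.2568, 0.0247]
ee_rot: [-1.563, -0.041, 0.053]
force: [-0.0, 0.7, -0.5]
opening: 0.997
```

Call:
arm_command:
  commands:
    - {"offset": [15,0,0],"turn": 0}
    - {"offset": [15,0,0],"turn": 0}
    - {"offset": [15,0,0],"turn": 0}
    - {"offset": [10,0,0],"turn": 0}
    - {"offset": [0,0,0],"turn": 0}

```text
time_s: 30.15
position: [0.5257, -0.2572, 0.0316]
ee_rot: [-1.572, -0.049, 0.046]
force: [-1.7, -1.0, 0.1]
opening: 1.001
```

```bash
python3 - <<'E'
from h import *
plan([-.200,-.329,.028],-90)
p,d=bot.camera('wrist'); save('v_wrist.png',p,1.2)
p,d=bot.camera('scene'); save('v_scene.png',p[150:330,120:380],2.5)
Q=torack(cloud('scene',d)); captop(Q,-.328)
E
```

```text
t 30.15 TCP rack mm [-147.5 -329.    31.6] yaw -89.9 tilt -1.0 F [-1.7 -1.   0.1] open mm 85.1
  offset now-frame [-52.5   3.4   0.1] after-turn frame [-52.5   3.4  -0. ] turn 0.1
cap top n 167 centre [-0.0787 -0.3325  0.2001] size [0.094 0.043 0.011]
```

View pics/v_wrist.png

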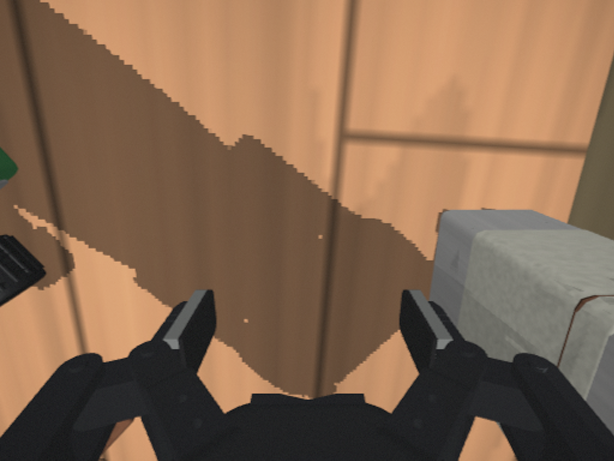

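View pics/v_scene.png

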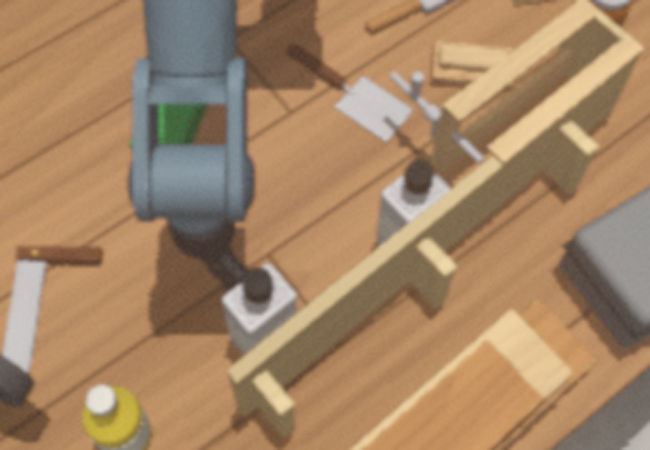

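The knuckle sits wide of the pad, so I go lower first to make contact near the foot, then push.

Call:
arm_command:
  commands:
    - {"offset": [0,13,0],"turn": 0}
    - {"offset": [0,12,0],"turn": 0}
    - {"offset": [5,0,0],"turn": 0}
    - {"offset": [5,0,0],"turn": 0}
    - {"offset": [5,0,0],"turn": 0}
    - {"offset": [0,0,0],"turn": 0}

```text
time_s: 30.85
position: [0.5393, -0.2554, 0.0044]
ee_rot: [-1.57, -0.046, 0.047]
force: [-2.3, -0.1, -0.7]
opening: 1.004
```

```bash
cat >> h.py <<'E'
def shoulder(c,yc,n=''):
    k=cal(c); p,d=bot.camera(c); Q=torack(cloud(c,d,k)); X,Y,Z=[Q[...,i] for i in range(3)]
    m=(abs(Z-.150)<.007)&(abs(Y-yc)<.05)&(X<.0)&(X>-.11)&(p.astype(int).min(-1)>90)
    m=cv2.morphologyEx(m.astype(np.uint8),cv2.MORPH_OPEN,np.ones((2,2)))>0
    P=Q[m]; q=np.percentile(P,[2,98],axis=0); print(c,'shoulder n',m.sum(),'lo',q[0].round(4),'hi',q[1].round(4))
    m=(abs(Z-.2)<.006)&(abs(Y-yc)<.04)&(X<.0)&(X>-.09)&(p.astype(int).max(-1)<100); P=Q[m]
    if len(P): q=np.percentile(P,[3,97],axis=0); print('   cap',len(P),((q[0]+q[1])/2).round(4),(q[1]-q[0]).round(3))
    return p
E
python3 - <<'E'
from h import *
plan()
p=shoulder('top',-.328); save('w_top.png',p[90:250,150:410],3); shoulder('top',-.101)
E
```

```text
t 30.85 TCP rack mm [-133.9 -328.     4.4] yaw -89.96 tilt -1.0 F [-2.3 -0.1 -0.7] open mm 85.3
top shoulder n 177 lo [-0.0927 -0.3876  0.0603] hi [ 0.0015 -0.2773  0.284 ]
   cap 110 [-0.0265 -0.3276  0.2002] [0.027 0.029 0.008]
top shoulder n 300 lo [nan nan nan] hi [nan nan nan]
   cap 107 [-0.0288 -0.1016  0.1993] [0.026 0.029 0.008]
```

View pics/w_top.png

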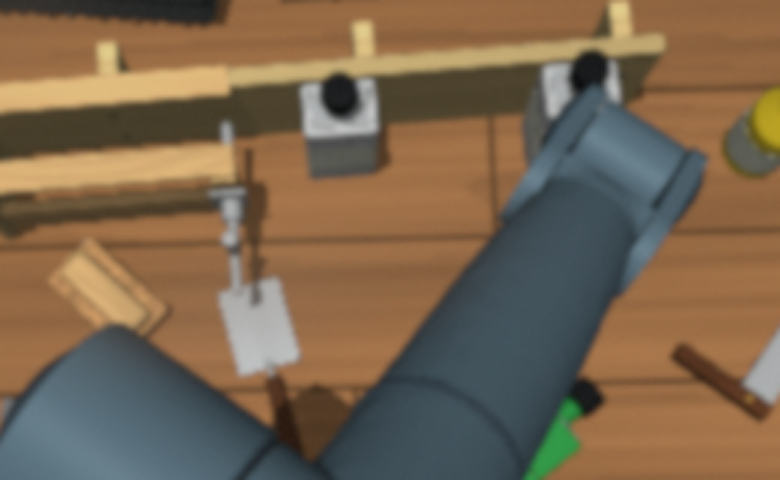

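```bash
python3 - <<'E'
from h import *
Q,p=front('wrist',-.328,zr=(.015,.13)); save('w_wrist.png',p,1.2); X,Y,Z=[Q[...,i] for i in range(3)]
m=(X>-.12)&(X<-.03)&(Y>-.37)&(Y<-.27)&(Z<.14)&(Z>.01)
for z0 in np.arange(.01,.14,.02):
    k=m&(Z>=z0)&(Z<z0+.02)
    if k.sum()>5: print(z0.round(2),k.sum(),np.percentile(X[k],[5,20,50,80]).round(4),np.percentile(Y[k],[5,95]).round(3))
E
```

```text
wrist front face n 28624 x@z0 -0.0394 x@z.15 -0.1423 lean deg -34.45 yaw deg -17.89 sd 0.0221 z 0.015 0.102
0.01 3259 [-0.0904 -0.0611 -0.0604 -0.0535] [-0.338 -0.294]
0.03 5089 [-0.0905 -0.0811 -0.0597 -0.0541] [-0.335 -0.294]
0.05 7211 [-0.0899 -0.0802 -0.0594 -0.0576] [-0.331 -0.294]
0.07 10904 [-0.1125 -0.0968 -0.0704 -0.0585] [-0.337 -0.299]
0.09 3172 [-0.1185 -0.1145 -0.107  -0.0725] [-0.319 -0.309]
```

View pics/w_wrist.png

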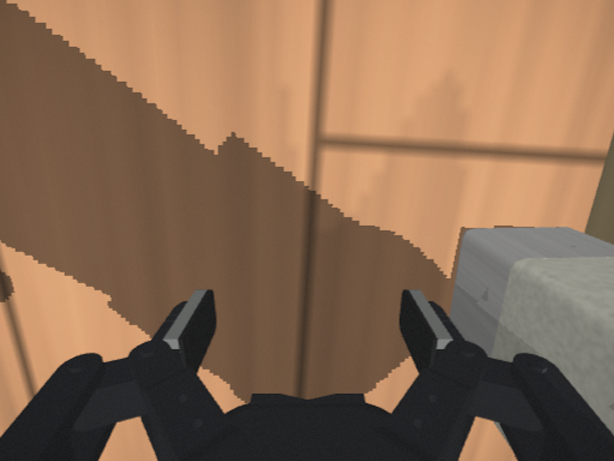

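The low push works: the foot front has moved from −75 to −61 mm. A few mm more.

Call:
arm_command:
  commands:
    - {"offset": [3,0,0],"turn": 0}
    - {"offset": [3,0,0],"turn": 0}
    - {"offset": [2,0,0],"turn": 0}
    - {"offset": [0,0,0],"turn": 0}

```text
time_s: 31.4
position: [0.543, -0.2544, 0.0032]
ee_rot: [-1.567, -0.039, 0.054]
force: [-18.9, -1.2, 3.2]
opening: 1.004
```

```bash
cat >> h.py <<'E'
def low():
    k=cal('wrist'); p,d=bot.camera('wrist'); Q=torack(cloud('wrist',d,k)); X,Y,Z=[Q[...,i] for i in range(3)]
    b=p.astype(int)
    m=(X>-.12)&(X<-.03)&(Y>-.37)&(Y<-.27)&(Z<.14)&(Z>.01)&(b.min(-1)>85)
    for z0 in np.arange(.01,.09,.02):
        kk=m&(Z>=z0)&(Z<z0+.02)
        if kk.sum()>5: print(z0.round(2),kk.sum(),np.percentile(X[kk],[5,20,50]).round(4),np.percentile(Y[kk],[5,95]).round(3))
E
python3 - <<'E'
from h import *
plan(); low()
E
```

```text
t 31.4 TCP rack mm [-130.1 -327.2    3.2] yaw -89.98 tilt -1.0 F [-18.9  -1.2   3.2] open mm 85.3
0.01 2728 [-0.055  -0.0545 -0.0541] [-0.339 -0.294]
0.03 3856 [-0.0814 -0.0548 -0.0542] [-0.332 -0.294]
0.05 4088 [-0.0555 -0.0549 -0.0543] [-0.318 -0.294]
0.07 2606 [-0.0556 -0.0551 -0.0546] [-0.317 -0.295]
```

B is flush at −54 mm. I back away, rise and turn back towards yaw 0.

Call:
arm_command:
  commands:
    - {"offset": [-20,0,0],"turn": 0}
    - {"offset": [-30,0,0],"turn": 0}
    - {"offset": [-10,-40,0],"turn": 0}
    - {"offset": [0,-45,0],"turn": 0}
    - {"offset": [0,-45,0],"turn": 0}
    - {"offset": [0,-45,0],"turn": 0}
    - {"offset": [0,-45,0],"turn": 0}
    - {"offset": [0,0,0],"turn": 0}

```text
time_s: 32.25
position: [0.4914, -0.2615, 0.2342]
ee_rot: [-1.582, -0.058, 0.035]
force: [0.3, -0.9, 0.4]
opening: 0.998
```

Call:
arm_command:
  commands:
    - {"offset": [0,0,40],"turn": -8.5}
    - {"offset": [0,0,0],"turn": -8.5}
    - {"offset": [0,0,0],"turn": -8.5}
    - {"offset": [0,0,0],"turn": -8.5}
    - {"offset": [0,0,0],"turn": -8.5}
    - {"offset": [0,0,0],"turn": -8.5}
    - {"offset": [0,0,0],"turn": -8.5}
    - {"offset": [0,0,0],"turn": -8.5}
  jaw: -0.2

```text
time_s: 33.05
position: [0.4855, -0.2187, 0.2249]
ee_rot: [-1.345, -0.972, 0.97]
force: [0.3, -0.9, -0.6]
opening: 0.598
```

Call:
arm_command:
  commands:
    - {"offset": [0,0,0],"turn": -8.5}
    - {"offset": [0,0,0],"turn": -8.5}
    - {"offset": [0,0,0],"turn": -5}
    - {"offset": [0,0,0],"turn": 0}

```text
time_s: 33.45
position: [0.4854, -0.2187, 0.2249]
ee_rot: [-1.183, -1.253, 1.252]
force: [0.8, 0.3, 0.6]
opening: 0.598
```

```bash
python3 - <<'E'
from h import *
plan([-.145,.010,.22],0)
for c in ['top','scene']:
    p,d=bot.camera(c); save(f'x_{c}.png',p[90:250,150:410] if c=='top' else p[130:330,120:380],3); Q=torack(cloud(c,d))
    captop(Q,-.328,-.06); captop(Q,-.101,-.06)
Q,p=front('wrist',-.328); 
E
```

```text
t 33.45 TCP rack mm [-185.5 -288.2  224.9] yaw 0.0 tilt -1.0 F [0.8 0.3 0.6] open mm 50.8
  offset now-frame [298.2   4.8 -40.6] after-turn frame [298.2   4.8 -40.5] turn 0.0
cap top n 23 centre [-0.0167 -0.3222  0.2   ] size [0.011 0.019 0.008]
cap top n 127 centre [-0.0268 -0.1005  0.1992] size [0.03  0.032 0.009]
cap top n 125 centre [-0.0288 -0.3278  0.1992] size [0.031 0.031 0.009]
cap top n 101 centre [-0.0281 -0.1009  0.1997] size [0.031 0.03  0.01 ]
wrist front face n 1819 x@z0 -0.055 x@z.15 -0.0542 lean deg 0.33 yaw deg -0.12 sd 0.0004 z 0.06 0.14
```

View pics/x_top.png

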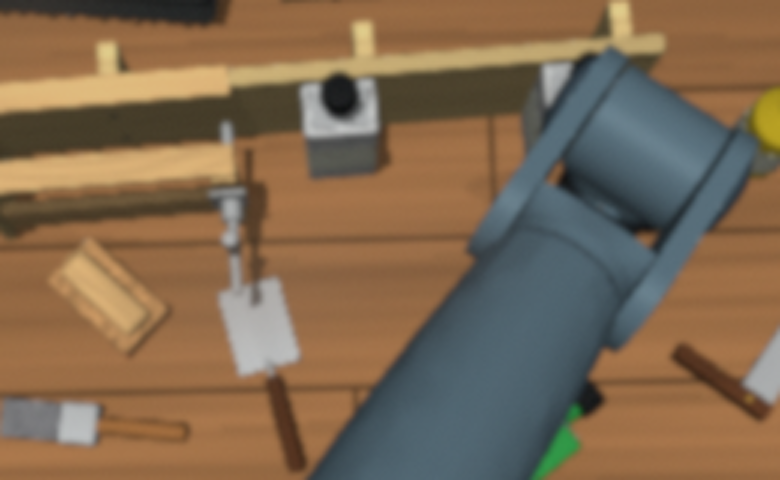

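View pics/x_scene.png

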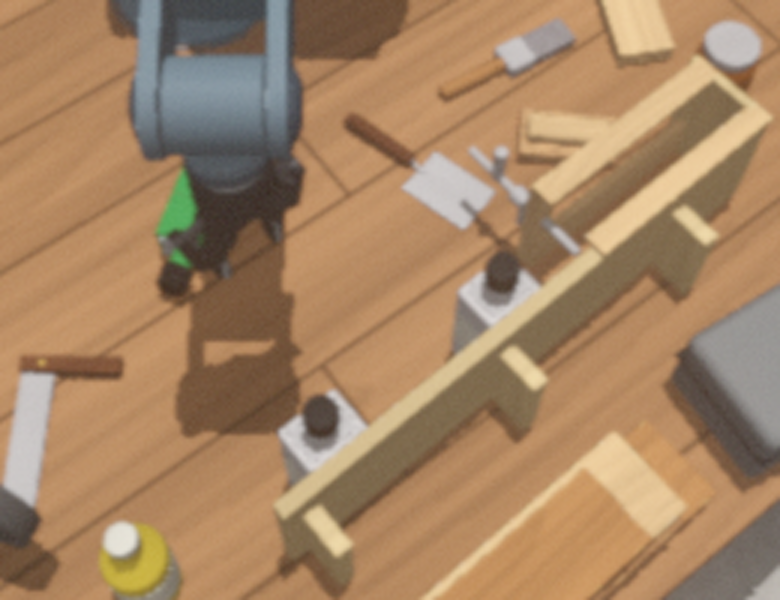

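Both tins stand flush (caps at x≈−28 mm). Next is the bolt: I go above its handle.

Call:
arm_command:
  commands:
    - {"offset": [43,0,-6],"turn": 0}
    - {"offset": [43,0,-6],"turn": 0}
    - {"offset": [43,0,-6],"turn": 0}
    - {"offset": [43,0,-6],"turn": 0}
    - {"offset": [43,0,-6],"turn": 0}
    - {"offset": [43,0,-6],"turn": 0}
    - {"offset": [40,0,-5],"turn": 0}
    - {"offset": [0,0,0],"turn": 0}

```text
time_s: 34.4
position: [0.508, 0.0852, 0.2248]
ee_rot: [-1.178, -1.257, 1.254]
force: [-0.3, -0.3, 0.9]
opening: 0.598
```

```bash
python3 - <<'E'
from h import *
k=cal('wrist'); p,d=bot.camera('wrist'); save('y_wrist.png',p,1.2)
Q=torack(cloud('wrist',d,k)); X,Y,Z=[Q[...,i] for i in range(3)]
m=(Z>.146)&(Z<.154)&(abs(Y-.01)<.03)&(X<-.1)&(X>-.19); q=np.nanpercentile(Q[m],[3,97],axis=0); print(m.sum(),q.round(4).tolist(),q.mean(0).round(4))
plan([q.mean(0)[0],q.mean(0)[1],.113],0)
for l in ['bolt_grip']:
    for r in bot.trace(l,'wrist')[:2]: print(l,r['conf'],np.array(r['at'])*[614,461])
E
```

```text
213 [[-0.1507, 0.0033, 0.1469], [-0.1382, 0.016, 0.1499]] [-0.1445  0.0097  0.1484]
t 34.45 TCP rack mm [-145.2   11.9  224.7] yaw 0.19 tilt -1.0 F [ 0.1 -0.8 -0.3] open mm 51.0
  offset now-frame [ -2.2 111.7  -0.7] after-turn frame [ -2.2 111.7  -0.7] turn 0.19
bolt_grip 0.9 [306.7544 215.748 ]
```

View pics/y_wrist.png

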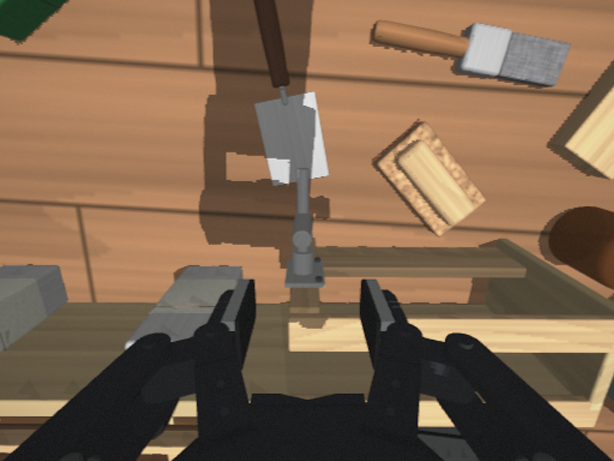

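The handle top is at (302,240), centred between the fingers, and the trace agrees (conf 0.9). I descend and grip.

Call:
arm_command:
  commands:
    - {"offset": [-2,35,0],"turn": 0}
    - {"offset": [0,40,0],"turn": 0}
    - {"offset": [0,35,0],"turn": 0}
    - {"offset": [0,0,0],"turn": 0}
    - {"offset": [0,0,0],"turn": 0}

```text
time_s: 35.0
position: [0.5086, 0.0783, 0.1151]
ee_rot: [-1.182, -1.251, 1.251]
force: [0.6, -0.2, 1.2]
opening: 0.605
```

Call:
arm_command:
  commands:
    - {"offset": [0,0,0],"turn": 0}
    - {"offset": [0,0,0],"turn": 0}
    - {"offset": [0,0,0],"turn": 0}
    - {"offset": [0,0,0],"turn": 0}
    - {"offset": [0,0,0],"turn": 0}
  jaw: 1
  grip_force: 40

```text
time_s: 35.5
position: [0.5097, 0.0815, 0.1172]
ee_rot: [-1.181, -1.257, 1.246]
force: [-0.9, 9.6, 4.9]
opening: 0.163
```

```bash
python3 - <<'E'
from h import *
plan([-.201,.010,.115],0)
E
```

```text
t 35.5 TCP rack mm [-143.7   10.1  117.2] yaw -0.02 tilt -1.0 F [-0.9  9.6  4.9] open mm 13.9
  offset now-frame [-0.1  2.  57.3] after-turn frame [-0.1  2.  57.3] turn -0.02
```

Call:
arm_command:
  commands:
    - {"offset": [3,-1,0],"turn": 0}
    - {"offset": [0,0,10],"turn": 0}
    - {"offset": [0,0,12],"turn": 0}
    - {"offset": [0,0,12],"turn": 0}
    - {"offset": [0,0,12],"turn": 0}
    - {"offset": [0,0,10],"turn": 0}
    - {"offset": [0,0,2],"turn": 0}
    - {"offset": [0,0,0],"turn": 0}

```text
time_s: 36.3
position: [0.4521, 0.0785, 0.1173]
ee_rot: [-1.188, -1.258, 1.248]
force: [9.7, -2.3, -0.7]
opening: 0.163
```

```bash
python3 - <<'E'
from h import *
plan([-.202,.010,.115],0)
k=cal('wrist'); p,d=bot.camera('wrist'); save('z_wrist.png',p,1.2)
E
```

```text
t 36.3 TCP rack mm [-201.3   10.4  117.3] yaw -0.03 tilt -1.0 F [ 9.7 -2.3 -0.7] open mm 13.9
  offset now-frame [-0.4  2.3  0.7] after-turn frame [-0.4  2.3  0.7] turn -0.03
```

View pics/z_wrist.png

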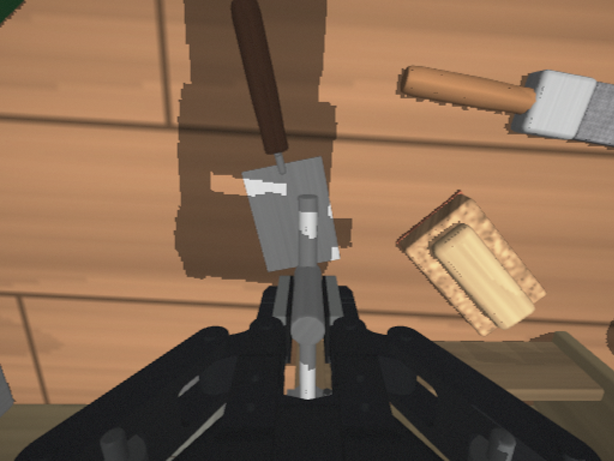

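The bolt is fully drawn: it met its stop at −201 mm (9.7 N). I release, rise and check the mouth.

Call:
arm_command:
  commands:
    - {"offset": [0,0,-2],"turn": 0}
    - {"offset": [0,0,0],"turn": 0}
    - {"offset": [0,0,0],"turn": 0}
    - {"offset": [0,-35,0],"turn": 0}
    - {"offset": [0,-40,0],"turn": 0}
    - {"offset": [0,-40,0],"turn": 0}
    - {"offset": [0,0,0],"turn": 0}
  jaw: -0.4

```text
time_s: 37.05
position: [0.455, 0.0789, 0.2366]
ee_rot: [-1.189, -1.26, 1.248]
force: [0.9, 0.3, -0.1]
opening: 0.702
```

```bash
python3 - <<'E'
from h import *
for c in ['top','scene']:
    p,d=bot.camera(c); save(f'ba_{c}.png',p[90:250,120:380] if c=='top' else p[130:330,170:430],3); Q=torack(cloud(c,d)); X,Y,Z=[Q[...,i] for i in range(3)]
    captop(Q,-.328,-.06); cc=captop(Q,-.101,-.06)
    m=(Z>.146)&(Z<.154)&(abs(Y-.01)<.03)&(X<-.1)&(X>-.25); q=np.nanpercentile(Q[m],[5,95],axis=0); print('handle',m.sum(),q.mean(0).round(4))
plan([-.028,-.101,.235],0)
E
```

```text
cap top n 127 centre [-0.0265 -0.3277  0.1992] size [0.03  0.03  0.009]
cap top n 122 centre [-0.0268 -0.1008  0.1994] size [0.029 0.031 0.007]
handle 7 [-0.1996  0.0143  0.1494]
cap top n 127 centre [-0.0283 -0.328   0.1995] size [0.031 0.031 0.01 ]
cap top n 101 centre [-0.0277 -0.1016  0.1998] size [0.03  0.03  0.009]
handle 14 [-0.203   0.0104  0.1496]
t 37.15 TCP rack mm [-201.3   11.   231.2] yaw 0.02 tilt -1.0 F [ 0.2  0.  -1.1] open mm 59.5
  offset now-frame [-112.1   -3.6 -173.2] after-turn frame [-112.    -3.6 -173.3] turn 0.02
```

View pics/ba_scene.png

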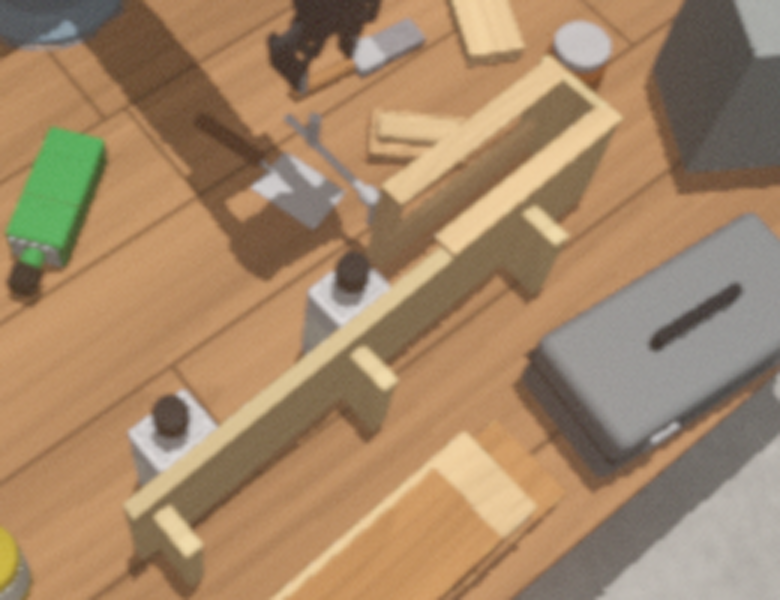

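The rod no longer crosses the mouth and both tins still stand. I go to A's cap.

Call:
arm_command:
  commands:
    - {"offset": [-22,0,-35],"turn": 0}
    - {"offset": [-22,0,-35],"turn": 0}
    - {"offset": [-22,0,-35],"turn": 0}
    - {"offset": [-22,0,-34],"turn": 0}
    - {"offset": [-23,0,-34],"turn": 0}
    - {"offset": [0,0,0],"turn": 0}
    - {"offset": [0,0,0],"turn": 0}

```text
time_s: 37.85
position: [0.6303, -0.0218, 0.2276]
ee_rot: [-1.176, -1.249, 1.253]
force: [-0.0, 0.1, -0.5]
opening: 0.7
```

```bash
python3 - <<'E'
from h import *
k=cal('wrist'); p,d=bot.camera('wrist'); Q=torack(cloud('wrist',d,k)); c=captop(Q,-.101,-.07); 
plan([-.028,-.1012,.170],0)
E
```

```text
cap top n 1716 centre [-0.0281 -0.1018  0.1973] size [0.03  0.031 0.005]
t 37.9 TCP rack mm [-29.6 -99.5 228.4] yaw 0.01 tilt -1.0 F [ 1.1 -0.3  0.4] open mm 59.4
  offset now-frame [-1.7 58.4 -1.8] after-turn frame [-1.7 58.4 -1.8] turn 0.01
```

Call:
arm_command:
  commands:
    - {"offset": [-1,30,-1],"turn": 0}
    - {"offset": [-1,27,0],"turn": 0}
    - {"offset": [0,0,0],"turn": 0}
    - {"offset": [0,0,0],"turn": 0}

```text
time_s: 38.3
position: [0.6315, -0.0229, 0.1737]
ee_rot: [-1.179, -1.252, 1.253]
force: [0.9, 0.1, 0.7]
opening: 0.703
```

Call:
arm_command:
  commands:
    - {"offset": [0,0,0],"turn": 0}
    - {"offset": [0,0,0],"turn": 0}
    - {"offset": [0,0,0],"turn": 0}
    - {"offset": [0,0,0],"turn": 0}
    - {"offset": [0,0,0],"turn": 0}
  jaw: 1
  grip_force: 90

```text
time_s: 38.8
position: [0.6335, -0.0234, 0.1763]
ee_rot: [-1.183, -1.255, 1.251]
force: [-3.0, 2.5, 6.9]
opening: 0.37
```

```bash
python3 - <<'E'
from h import *
plan([-.028,-.0,.170],0)
front('wrist',-.101)
E
```

```text
t 38.8 TCP rack mm [ -26.2 -101.9  176.3] yaw 0.01 tilt -1.0 F [-3.   2.5  6.9] open mm 31.4
  offset now-frame [101.9   6.3   1.8] after-turn frame [101.9   6.3   1.8] turn 0.01
wrist front face n 1815 x@z0 -0.0546 x@z.15 -0.0538 lean deg 0.28 yaw deg -0.08 sd 0.0002 z 0.06 0.14
```

Call:
arm_command:
  commands:
    - {"offset": [0,-1,0.5],"turn": 0}
    - {"offset": [5,0,0],"turn": 0}
    - {"offset": [7,0,0],"turn": 0}
    - {"offset": [8,0,0],"turn": 0}
    - {"offset": [0,0,0],"turn": 0}

```text
time_s: 39.35
position: [0.6319, -0.004, 0.1762]
ee_rot: [-1.185, -1.254, 1.253]
force: [0.8, -0.6, 6.1]
opening: 0.368
```

```bash
cat >> h.py <<'E'
def ytilt(yc):
    k=cal('wrist'); p,d=bot.camera('wrist'); Q=torack(cloud('wrist',d,k)); X,Y,Z=[Q[...,i] for i in range(3)]
    m=(X>-.075)&(X<-.04)&(abs(Y-yc)<.06)&(Z>.03)&(Z<.158)&(p.astype(int).min(-1)>70)
    for z0 in (.04,.07,.10,.125):
        kk=m&(Z>z0)&(Z<z0+.015)
        if kk.sum()>10: print('  z',z0,'y',np.percentile(Y[kk],[2,98]).round(4),'x',np.median(X[kk]).round(4),kk.sum())
    mm=(X>-.07)&(X<-.03)&(abs(Y-yc)<.033)&(abs(Z-.151)<.006); P=Q[mm]
    A=np.c_[P[:,0],P[:,1]-yc,np.ones(len(P))]; s=np.linalg.lstsq(A,P[:,2],rcond=None)[0]; print('  shoulder z',np.median(P[:,2]).round(4),'slope y deg',np.degrees(np.arctan(s[1])).round(2),'n',len(P))
    return p
E
python3 - <<'E'
from h import *
plan()
front('wrist',-.081); ytilt(-.081)
E
```

```text
t 39.35 TCP rack mm [-26.7 -82.4 176.2] yaw 0.05 tilt -1.0 F [ 0.8 -0.6  6.1] open mm 31.3
wrist front face n 1804 x@z0 -0.0548 x@z.15 -0.0542 lean deg 0.22 yaw deg -0.0 sd 0.0002 z 0.06 0.14
  z 0.04 y [-0.115  -0.0506] x -0.0544 188
  z 0.07 y [-0.1152 -0.0508] x -0.0545 232
  z 0.1 y [-0.1152 -0.0511] x -0.0543 412
  z 0.125 y [-0.1149 -0.0517] x -0.0542 523
  shoulder z 0.15 slope y deg -0.53 n 3121
```

It slides upright and square, so I continue into the mouth.

Call:
arm_command:
  commands:
    - {"offset": [8,-0.4,0],"turn": 0}
    - {"offset": [10,0,0],"turn": 0}
    - {"offset": [10,0,0],"turn": 0}
    - {"offset": [10,0,0],"turn": 0}
    - {"offset": [10,0,0],"turn": 0}
    - {"offset": [10,0,0],"turn": 0}
    - {"offset": [10,0,0],"turn": 0}
    - {"offset": [0,0,0],"turn": 0}

```text
time_s: 40.25
position: [0.6275, 0.0653, 0.1762]
ee_rot: [-1.182, -1.255, 1.252]
force: [1.5, 0.2, 6.2]
opening: 0.364
```

```bash
python3 - <<'E'
from h import *
plan()
front('wrist',-.014); p=ytilt(-.014); save('bb_wrist.png',p,1.2)
E
```

```text
t 40.25 TCP rack mm [-27.  -13.  176.2] yaw 0.07 tilt -1.0 F [1.5 0.2 6.2] open mm 30.9
wrist front face n 2704 x@z0 -0.1068 x@z.15 -0.0641 lean deg 15.91 yaw deg 55.2 sd 0.0155 z 0.06 0.14
  z 0.04 y [-0.046   0.0041] x -0.0547 140
  z 0.07 y [-0.0461  0.0045] x -0.0548 185
  z 0.1 y [-0.0458  0.002 ] x -0.0546 315
  z 0.125 y [-0.0457  0.0004] x -0.0546 391
  shoulder z 0.1501 slope y deg 0.28 n 3137
```

View pics/bb_wrist.png

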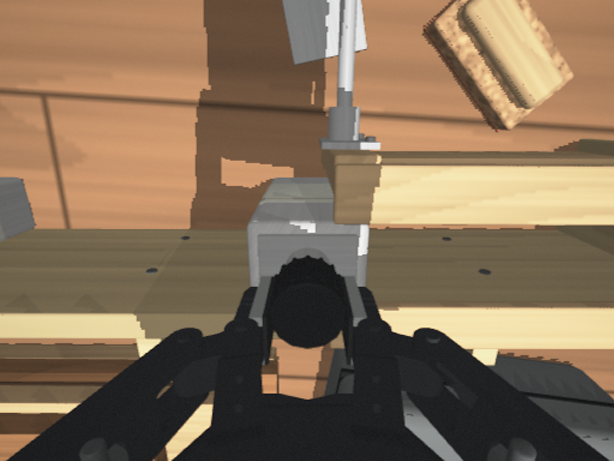

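A's corner is passing inside the post (355,190), square. I carry on.

Call:
arm_command:
  commands:
    - {"offset": [8,0,0],"turn": 0}
    - {"offset": [10,0,0],"turn": 0}
    - {"offset": [12,0,0],"turn": 0}
    - {"offset": [12,0,0],"turn": 0}
    - {"offset": [12,0,0],"turn": 0}
    - {"offset": [12,0,0],"turn": 0}
    - {"offset": [12,0,0],"turn": 0}
    - {"offset": [0,0,0],"turn": 0}

```text
time_s: 41.15
position: [0.6228, 0.1437, 0.1763]
ee_rot: [-1.181, -1.255, 1.251]
force: [0.2, -0.6, 6.9]
opening: 0.363
```

```bash
python3 - <<'E'
from h import *
plan([-.0275,.190,.176],0)
k=cal('wrist');p,d=bot.camera('wrist'); save('bc_wrist.png',p,1.2)
E
```

```text
t 41.15 TCP rack mm [-27.1  65.5 176.3] yaw 0.08 tilt -1.0 F [ 0.2 -0.6  6.9] open mm 30.9
  offset now-frame [124.5   0.4   0.2] after-turn frame [124.5   0.4   0.4] turn 0.08
```

View pics/bc_wrist.png

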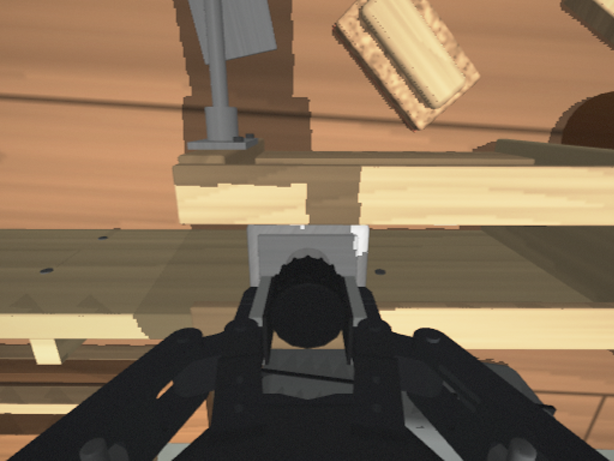

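Call:
arm_command:
  commands:
    - {"offset": [10,0,0],"turn": 0}
    - {"offset": [12,0,0],"turn": 0}
    - {"offset": [12,0,0],"turn": 0}
    - {"offset": [12,0,0],"turn": 0}
    - {"offset": [12,0,0],"turn": 0}
    - {"offset": [12,0,0],"turn": 0}
    - {"offset": [12,0,0],"turn": 0}
    - {"offset": [0,0,0],"turn": 0}

```text
time_s: 42.0
position: [0.6178, 0.2255, 0.1763]
ee_rot: [-1.181, -1.255, 1.251]
force: [0.6, 0.3, 7.4]
opening: 0.367
```

Call:
arm_command:
  commands:
    - {"offset": [12,0,0],"turn": 0}
    - {"offset": [12,0,0],"turn": 0}
    - {"offset": [10,0,0],"turn": 0}
    - {"offset": [9,0,0],"turn": 0}
    - {"offset": [0,0,0],"turn": 0}

```text
time_s: 42.5
position: [0.6153, 0.2676, 0.1762]
ee_rot: [-1.181, -1.254, 1.252]
force: [1.3, -1.0, 8.5]
opening: 0.368
```

```bash
python3 - <<'E'
from h import *
plan([-.0275,.190,.176],0)
k=cal('wrist');p,d=bot.camera('wrist'); save('bd_wrist.png',p,1.2)
E
```

```text
t 42.5 TCP rack mm [-27.4 189.7 176.2] yaw 0.07 tilt -1.0 F [ 1.3 -1.   8.5] open mm 31.3
  offset now-frame [0.3 0.2 0.1] after-turn frame [0.3 0.2 0.1] turn 0.07
```

View pics/bd_wrist.png

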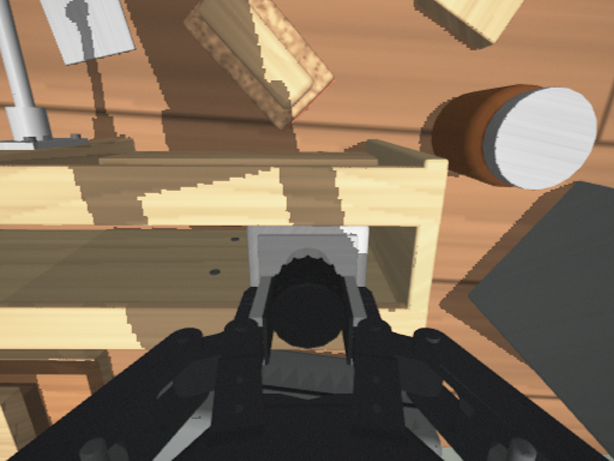

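A is well in the lane (y≈190 mm). I release, rise and travel to B.

Call:
arm_command:
  commands:
    - {"offset": [0,0,0],"turn": 0}
    - {"offset": [0,0,0],"turn": 0}
    - {"offset": [0,0,0],"turn": 0}
    - {"offset": [0,-15,0],"turn": 0}
    - {"offset": [0,-25,0],"turn": 0}
    - {"offset": [0,-25,0],"turn": 0}
    - {"offset": [0,0,0],"turn": 0}
  jaw: -0.4

```text
time_s: 43.25
position: [0.6172, 0.2676, 0.2461]
ee_rot: [-1.186, -1.26, 1.246]
force: [-0.4, 0.2, 1.6]
opening: 0.703
```

```bash
python3 - <<'E'
from h import *
k=cal('wrist');p,d=bot.camera('wrist'); save('be_wrist.png',p,1.2); Q=torack(cloud('wrist',d,k)); captop(Q,.19,-.07)
p,d=bot.camera('top'); Q=torack(cloud('top',d)); captop(Q,-.328,-.06)
p,d=bot.camera('scene'); save('be_scene.png',p[130:330,170:430],3); Q=torack(cloud('scene',d)); captop(Q,-.328,-.06)
plan([-.028,-.328,.235],0)
E
```

```text
cap top n 1475 centre [-0.0291  0.1894  0.1973] size [0.03  0.031 0.005]
cap top n 129 centre [-0.0277 -0.3272  0.1996] size [0.03  0.03  0.008]
cap top n 121 centre [-0.0287 -0.3281  0.2   ] size [0.031 0.031 0.008]
t 43.4 TCP rack mm [-28.2 188.9 239.7] yaw 0.01 tilt -1.0 F [0.4 0.  0.1] open mm 59.6
  offset now-frame [-5.169e+02  4.600e+00 -1.000e-01] after-turn frame [-5.169e+02  4.600e+00 -2.000e-01] turn 0.01
```

View pics/be_wrist.png

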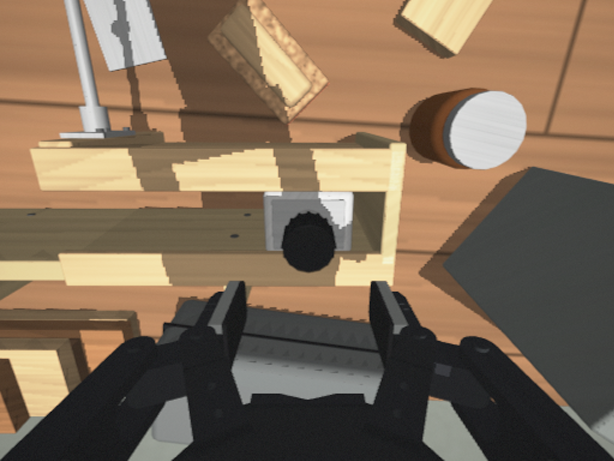

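View pics/be_scene.png

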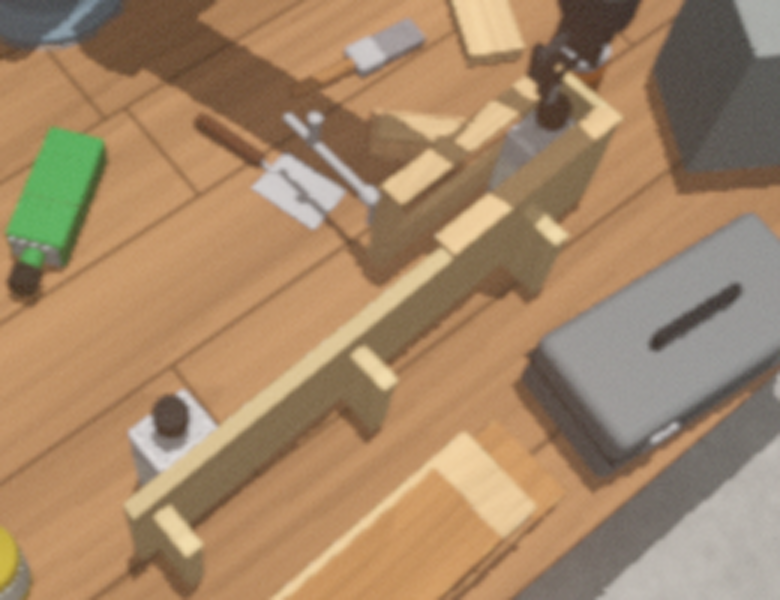

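A stands in the lane with its neck in the slot, and B is untouched. I travel 517 mm along the board at height to B.

Call:
arm_command:
  commands:
    - {"offset": [-45,0,0],"turn": 0}
    - {"offset": [-45,0,0],"turn": 0}
    - {"offset": [-45,0,0],"turn": 0}
    - {"offset": [-45,0,0],"turn": 0}
    - {"offset": [-45,0,0],"turn": 0}
    - {"offset": [-45,0,0],"turn": 0}
    - {"offset": [-45,0,0],"turn": 0}
    - {"offset": [-45,0,0],"turn": 0}

```text
time_s: 44.2
position: [0.635, -0.0941, 0.2382]
ee_rot: [-1.178, -1.251, 1.253]
force: [1.0, 0.8, -0.3]
opening: 0.696
```

Call:
arm_command:
  commands:
    - {"offset": [-45,0,0],"turn": 0}
    - {"offset": [-45,0,0],"turn": 0}
    - {"offset": [-40,0,0],"turn": 0}
    - {"offset": [-27,0,0],"turn": 0}
    - {"offset": [0,0,0],"turn": 0}
    - {"offset": [0,0,0],"turn": 0}

```text
time_s: 44.8
position: [0.6445, -0.2491, 0.2383]
ee_rot: [-1.178, -1.251, 1.251]
force: [0.1, -0.1, 0.1]
opening: 0.699
```

```bash
python3 - <<'E'
from h import *
k=cal('wrist');p,d=bot.camera('wrist'); Q=torack(cloud('wrist',d,k)); c=captop(Q,-.328,-.07)
plan([-.028,c[1],.174],0)
E
```

```text
cap top n 1551 centre [-0.0285 -0.3291  0.1974] size [0.03  0.03  0.005]
t 44.85 TCP rack mm [ -28.1 -327.1  238.7] yaw 0.03 tilt -1.0 F [-0.2 -0.1 -0. ] open mm 59.4
  offset now-frame [-2.1 64.7 -0.2] after-turn frame [-2.1 64.7 -0.2] turn 0.03
```

Call:
arm_command:
  commands:
    - {"offset": [-2,30,0],"turn": 0}
    - {"offset": [0,35,0],"turn": 0}
    - {"offset": [0,0,0],"turn": 0}
    - {"offset": [0,0,0],"turn": 0}

```text
time_s: 45.25
position: [0.6452, -0.2498, 0.1748]
ee_rot: [-1.178, -1.253, 1.253]
force: [0.5, 0.4, 0.5]
opening: 0.705
```

Call:
arm_command:
  commands:
    - {"offset": [0,0,0],"turn": 0}
    - {"offset": [0,0,0],"turn": 0}
    - {"offset": [0,0,0],"turn": 0}
    - {"offset": [0,0,0],"turn": 0}
    - {"offset": [0,0,0],"turn": 0}
  jaw: 1
  grip_force: 90

```text
time_s: 45.75
position: [0.6467, -0.2514, 0.1783]
ee_rot: [-1.184, -1.255, 1.252]
force: [-1.2, 2.4, 6.3]
opening: 0.364
```

```bash
python3 - <<'E'
from h import *
plan([-.028,-.0,.175],0)
front('wrist',-.328)
E
```

```text
t 45.75 TCP rack mm [ -26.4 -330.3  178.3] yaw 0.03 tilt -1.0 F [-1.2  2.4  6.3] open mm 30.9
  offset now-frame [330.3   2.9   1.4] after-turn frame [330.3   2.9   1.6] turn 0.03
wrist front face n 1731 x@z0 -0.055 x@z.15 -0.0543 lean deg 0.28 yaw deg -0.14 sd 0.0002 z 0.06 0.14
```

Call:
arm_command:
  commands:
    - {"offset": [0,-1,0.5],"turn": 0}
    - {"offset": [5,0,0],"turn": 0}
    - {"offset": [8,0,0],"turn": 0}
    - {"offset": [10,0,0],"turn": 0}
    - {"offset": [12,0,0],"turn": 0}
    - {"offset": [12,0,0],"turn": 0}
    - {"offset": [12,0,0],"turn": 0}
    - {"offset": [0,0,0],"turn": 0}

```text
time_s: 46.6
position: [0.6423, -0.1918, 0.1781]
ee_rot: [-1.184, -1.254, 1.254]
force: [0.5, -0.3, 7.0]
opening: 0.368
```

```bash
python3 - <<'E'
from h import *
plan()
front('wrist',-.271); ytilt(-.271)
E
```

```text
t 46.6 TCP rack mm [ -27.3 -270.6  178.1] yaw 0.08 tilt -1.0 F [ 0.5 -0.3  7. ] open mm 31.3
wrist front face n 1730 x@z0 -0.0558 x@z.15 -0.0552 lean deg 0.25 yaw deg -0.09 sd 0.0002 z 0.06 0.14
  z 0.04 y [-0.3025 -0.2389] x -0.0554 186
  z 0.07 y [-0.3029 -0.2388] x -0.0555 232
  z 0.1 y [-0.3028 -0.2391] x -0.0553 393
  z 0.125 y [-0.3028 -0.2393] x -0.0552 511
  shoulder z 0.1501 slope y deg 0.09 n 3189
```

B slides upright, with its front at −55 mm. I continue.

Call:
arm_command:
  commands:
    - {"offset": [12,0,0],"turn": 0}
    - {"offset": [15,0,0],"turn": 0}
    - {"offset": [15,0,0],"turn": 0}
    - {"offset": [15,0,0],"turn": 0}
    - {"offset": [15,0,0],"turn": 0}
    - {"offset": [15,0,0],"turn": 0}
    - {"offset": [15,0,0],"turn": 0}
    - {"offset": [15,0,0],"turn": 0}

```text
time_s: 47.5
position: [0.6357, -0.0766, 0.1782]
ee_rot: [-1.187, -1.253, 1.255]
force: [-0.4, -15.3, 24.9]
opening: 0.363
```

Call:
arm_command:
  commands:
    - {"offset": [15,0,0],"turn": 0}
    - {"offset": [15,0,0],"turn": 0}
    - {"offset": [15,0,0],"turn": 0}
    - {"offset": [15,0,0],"turn": 0}
    - {"offset": [15,0,0],"turn": 0}
    - {"offset": [15,0,0],"turn": 0}
    - {"offset": [12,0,0],"turn": 0}
    - {"offset": [0,0,0],"turn": 0}

```text
time_s: 48.3
position: [0.6295, 0.0272, 0.1781]
ee_rot: [-1.183, -1.255, 1.253]
force: [1.0, 0.5, 8.5]
opening: 0.365
```

```bash
python3 - <<'E'
from h import *
plan([-.0275,.08,.178],0)
y=torack(np.array(bot.get_obs()['position']))[1]
p=ytilt(y); save('bf_wrist.png',p,1.2)
E
```

```text
t 48.3 TCP rack mm [-27.3 -51.1 178.1] yaw 0.11 tilt -1.0 F [1.  0.5 8.5] open mm 31.1
  offset now-frame [ 1.311e+02 -1.000e-01 -0.000e+00] after-turn frame [ 1.311e+02 -1.000e-01  2.000e-01] turn 0.11
  z 0.04 y [-0.0827 -0.0194] x -0.0554 187
  z 0.07 y [-0.0834 -0.0196] x -0.0554 225
  z 0.1 y [-0.0834 -0.02  ] x -0.0553 403
  z 0.125 y [-0.0833 -0.0196] x -0.0552 512
  shoulder z 0.1501 slope y deg 0.01 n 3189
```

View pics/bf_wrist.png

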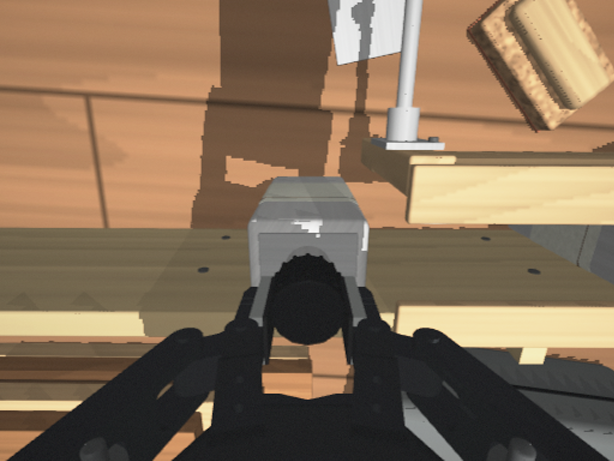

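Call:
arm_command:
  commands:
    - {"offset": [8,0,0],"turn": 0}
    - {"offset": [10,0,0],"turn": 0}
    - {"offset": [10,0,0],"turn": 0}
    - {"offset": [10,0,0],"turn": 0}
    - {"offset": [10,0,0],"turn": 0}
    - {"offset": [10,0,0],"turn": 0}
    - {"offset": [10,0,0],"turn": 0}
    - {"offset": [0,0,0],"turn": 0}

```text
time_s: 49.15
position: [0.6255, 0.0945, 0.1781]
ee_rot: [-1.184, -1.255, 1.253]
force: [0.9, -1.3, 9.3]
opening: 0.363
```

Call:
arm_command:
  commands:
    - {"offset": [10,0,0],"turn": 0}
    - {"offset": [10,0,0],"turn": 0}
    - {"offset": [10,0,0],"turn": 0}
    - {"offset": [10,0,0],"turn": 0}
    - {"offset": [10,0,0],"turn": 0}
    - {"offset": [10,0,0],"turn": 0}
    - {"offset": [3,0,0],"turn": 0}
    - {"offset": [0,0,0],"turn": 0}

```text
time_s: 49.95
position: [0.6219, 0.1559, 0.1782]
ee_rot: [-1.186, -1.253, 1.255]
force: [0.2, -6.6, 9.9]
opening: 0.363
```

```bash
python3 - <<'E'
from h import *
plan([-.0275,.08,.178],0)
k=cal('wrist');p,d=bot.camera('wrist'); save('bg_wrist.png',p,1.2)
E
```

```text
t 49.95 TCP rack mm [-27.4  77.8 178.2] yaw 0.08 tilt -1.0 F [ 0.2 -6.6  9.9] open mm 30.9
  offset now-frame [2.2 0.2 0.1] after-turn frame [2.2 0.2 0.1] turn 0.08
```

View pics/bg_wrist.png

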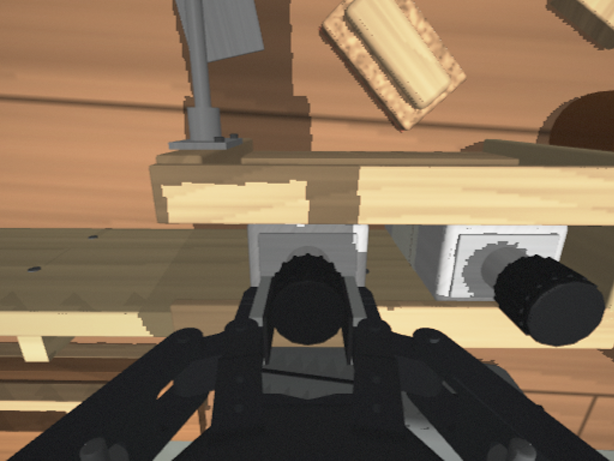

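Both tins are in the lane with B clear of the bolt line. I release, rise and go to the bolt handle.

Call:
arm_command:
  commands:
    - {"offset": [0,0,0],"turn": 0}
    - {"offset": [0,0,0],"turn": 0}
    - {"offset": [0,0,0],"turn": 0}
    - {"offset": [0,-15,0],"turn": 0}
    - {"offset": [0,-25,0],"turn": 0}
    - {"offset": [0,-20,0],"turn": 0}
    - {"offset": [0,0,0],"turn": 0}
  jaw: -0.4
  grip_force: 40

```text
time_s: 50.7
position: [0.6229, 0.1574, 0.2409]
ee_rot: [-1.186, -1.258, 1.248]
force: [1.0, 0.6, 1.3]
opening: 0.701
```

Call:
arm_command:
  commands:
    - {"offset": [-17,0,43],"turn": 0}
    - {"offset": [-17,0,44],"turn": 0}
    - {"offset": [-17,0,44],"turn": 0}
    - {"offset": [-17,0,44],"turn": 0}
    - {"offset": [0,0,0],"turn": 0}
    - {"offset": [0,0,0],"turn": 0}

```text
time_s: 51.3
position: [0.4494, 0.0787, 0.2357]
ee_rot: [-1.181, -1.252, 1.251]
force: [0.4, -0.4, 0.8]
opening: 0.699
```

```bash
python3 - <<'E'
from h import *
k=cal('wrist'); p,d=bot.camera('wrist'); save('bh_wrist.png',p,1.2)
Q=torack(cloud('wrist',d,k)); X,Y,Z=[Q[...,i] for i in range(3)]
m=(Z>.146)&(Z<.154)&(abs(Y-.01)<.03)&(X<-.15)&(X>-.25); q=np.nanpercentile(Q[m],[3,97],axis=0); print(m.sum(),q.round(4).tolist(),q.mean(0).round(4))
plan([q.mean(0)[0],q.mean(0)[1],.115],0)
E
```

```text
196 [[-0.2082, 0.0035, 0.1465], [-0.1958, 0.0162, 0.1499]] [-0.202   0.0098  0.1482]
t 51.35 TCP rack mm [-203.    10.9  236.2] yaw -0.0 tilt -1.0 F [0.5 0.1 0.2] open mm 59.6
  offset now-frame [ -1.1 121.2  -0.9] after-turn frame [ -1.1 121.2  -0.9] turn -0.0
```

View pics/bh_wrist.png

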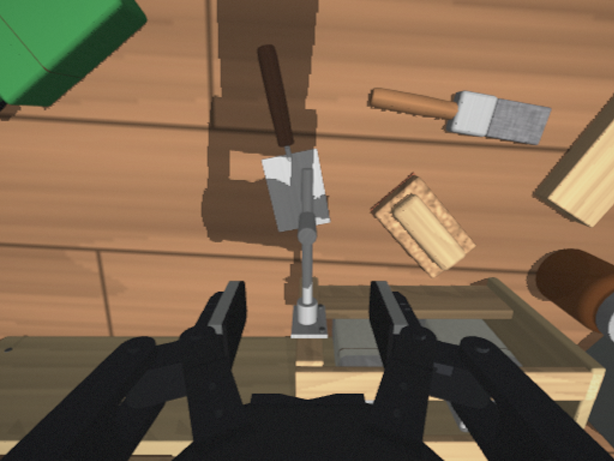

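Call:
arm_command:
  commands:
    - {"offset": [-1,35,-1],"turn": 0}
    - {"offset": [0,45,0],"turn": 0}
    - {"offset": [0,39,0],"turn": 0}
    - {"offset": [0,0,0],"turn": 0}
    - {"offset": [0,0,0],"turn": 0}

```text
time_s: 51.85
position: [0.4522, 0.0781, 0.1175]
ee_rot: [-1.18, -1.252, 1.253]
force: [-0.4, -1.3, 0.2]
opening: 0.703
```

Call:
arm_command:
  commands:
    - {"offset": [0,0,0],"turn": 0}
    - {"offset": [0,0,0],"turn": 0}
    - {"offset": [0,0,0],"turn": 0}
    - {"offset": [0,0,0],"turn": 0}
    - {"offset": [0,0,0],"turn": 0}
  jaw: 1
  grip_force: 40

```text
time_s: 52.35
position: [0.4525, 0.0784, 0.1189]
ee_rot: [-1.183, -1.255, 1.25]
force: [-1.6, 3.5, 6.3]
opening: 0.16
```

```bash
python3 - <<'E'
from h import *
plan([-.130,.010,.117],0)
E
```

```text
t 52.35 TCP rack mm [-201.    10.3  118.9] yaw -0.01 tilt -1.0 F [-1.6  3.5  6.3] open mm 13.6
  offset now-frame [ -0.3   2.2 -71. ] after-turn frame [ -0.3   2.2 -71. ] turn -0.01
```

Call:
arm_command:
  commands:
    - {"offset": [1,-1,-9],"turn": 0}
    - {"offset": [0,0,-12],"turn": 0}
    - {"offset": [0,0,-12],"turn": 0}
    - {"offset": [0,0,-12],"turn": 0}
    - {"offset": [0,0,-12],"turn": 0}
    - {"offset": [0,0,-10],"turn": 0}
    - {"offset": [0,0,-5],"turn": 0}
    - {"offset": [0,0,0],"turn": 0}

```text
time_s: 53.15
position: [0.5244, 0.0826, 0.1189]
ee_rot: [-1.182, -1.252, 1.253]
force: [-2.2, -3.4, 6.5]
opening: 0.164
```

```bash
python3 - <<'E'
from h import *
plan([-.130,.010,.117],0)
E
```

```text
t 53.15 TCP rack mm [-129.    10.3  118.9] yaw 0.02 tilt -1.0 F [-2.2 -3.4  6.5] open mm 13.9
  offset now-frame [-0.3  1.9  1. ] after-turn frame [-0.3  1.9  1. ] turn 0.02
```

It has travelled 72 mm. I press a little further to feel the home stop.

Call:
arm_command:
  commands:
    - {"offset": [0,0,-2],"turn": 0}
    - {"offset": [0,0,-2],"turn": 0}
    - {"offset": [0,0,0],"turn": 0}

```text
time_s: 53.45
position: [0.5244, 0.0826, 0.1188]
ee_rot: [-1.174, -1.244, 1.259]
force: [-18.8, -6.1, 20.2]
opening: 0.162
```

```bash
python3 - <<'E'
from h import *
plan()
E
```

```text
t 53.45 TCP rack mm [-129.    10.3  118.8] yaw 0.06 tilt -0.9999 F [-18.8  -6.1  20.2] open mm 13.8
```

The stop is firm (18.8 N with no movement). I ease off most of the stored push, release and lift away.

Call:
arm_command:
  commands:
    - {"offset": [1,-1,2.5],"turn": 0}
    - {"offset": [0,0,0],"turn": 0}

```text
time_s: 53.65
position: [0.5244, 0.0826, 0.119]
ee_rot: [-1.182, -1.25, 1.256]
force: [-3.1, -8.4, 3.1]
opening: 0.16
```

Call:
arm_command:
  commands:
    - {"offset": [0,0,0],"turn": 0}
    - {"offset": [0,0,0],"turn": 0}
    - {"offset": [0,0,0],"turn": 0}
    - {"offset": [0,-30,0],"turn": 0}
    - {"offset": [0,-40,0],"turn": 0}
    - {"offset": [0,-40,0],"turn": 0}
    - {"offset": [0,-20,30],"turn": 0}
    - {"offset": [0,0,0],"turn": 0}
  jaw: -0.4

```text
time_s: 54.45
position: [0.495, 0.0828, 0.2531]
ee_rot: [-1.186, -1.258, 1.25]
force: [0.3, -0.1, 0.4]
opening: 0.704
```

Call:
arm_command:
  commands:
    - {"offset": [0,0,40],"turn": 0}
    - {"offset": [0,0,40],"turn": 0}
    - {"offset": [0,0,30],"turn": 0}
    - {"offset": [0,0,0],"turn": 0}

```text
time_s: 54.85
position: [0.3824, 0.0764, 0.2476]
ee_rot: [-1.179, -1.252, 1.253]
force: [0.8, -0.1, 0.1]
opening: 0.7
```

```bash
python3 - <<'E'
from h import *
plan()
for c in ['top','scene']:
    p,d=bot.camera(c); save(f'bi_{c}.png',p[80:280,110:370] if c=='top' else p[130:330,170:430],3); save(f'bi_{c}_full.png',p,1.5); Q=torack(cloud(c,d)); X,Y,Z=[Q[...,i] for i in range(3)]
    captop(Q,.078,-.06); captop(Q,.189,-.06)
    m=(Z>.146)&(Z<.154)&(abs(Y-.01)<.03)&(X<-.1)&(X>-.25); q=np.nanpercentile(Q[m],[5,95],axis=0); print('handle',m.sum(),q.mean(0).round(4))
    a=np.load(f'a_{c}.npz')
    for l in ['brush','scraper','sander','square','jar','glue','offcut']:
        r=bot.spot_in(l,c); print(l,[(round(x['conf'],2),(np.array(x['at'])*[512,384]).round().tolist()) for x in r[:1]],end=' ')
    print()
k=cal('wrist');p,d=bot.camera('wrist'); save('bi_wrist.png',p,1.2); Q=torack(cloud('wrist',d,k)); X,Y,Z=[Q[...,i] for i in range(3)]
m=(Z>.146)&(Z<.154)&(abs(Y-.01)<.03)&(X<-.1)&(X>-.25); q=np.nanpercentile(Q[m],[3,97],axis=0); print('handle',m.sum(),q.mean(0).round(4))
E
```

```text
t 54.85 TCP rack mm [-271.1   12.4  247.6] yaw 0.03 tilt -1.0 F [ 0.8 -0.1  0.1] open mm 59.5
cap top n 130 centre [-0.0286  0.0788  0.1985] size [0.03  0.032 0.009]
cap top n 120 centre [-0.0277  0.1908  0.1997] size [0.029 0.03  0.009]
handle 19 [-0.1292  0.0112  0.1491]
brush [(0.71, [162.0, 232.0])] scraper [(0.75, [241.0, 230.0])] sander [(0.53, [167.0, 134.0])] square [(0.95, [407.0, 205.0])] jar [(0.87, [118.0, 171.0])] glue [(0.77, [405.0, 131.0])] offcut [(0.93, [123.0, 219.0])] 
cap top n 88 centre [-0.0295  0.0788  0.2002] size [0.03  0.034 0.008]
cap top n 83 centre [-0.03    0.1906  0.2003] size [0.032 0.032 0.01 ]
handle 15 [-0.1314  0.0099  0.1499]
brush [(0.72, [290.0, 148.0])] scraper [(0.78, [267.0, 191.0])] sander [(0.62, [309.0, 173.0])] square [(0.61, [128.0, 265.0])] jar [(0.56, [362.0, 147.0])] glue [(0.79, [162.0, 318.0])] offcut [(0.77, [330.0, 134.0])] 
handle 122 [-0.1302  0.0098  0.1482]
```

View pics/bi_top.png

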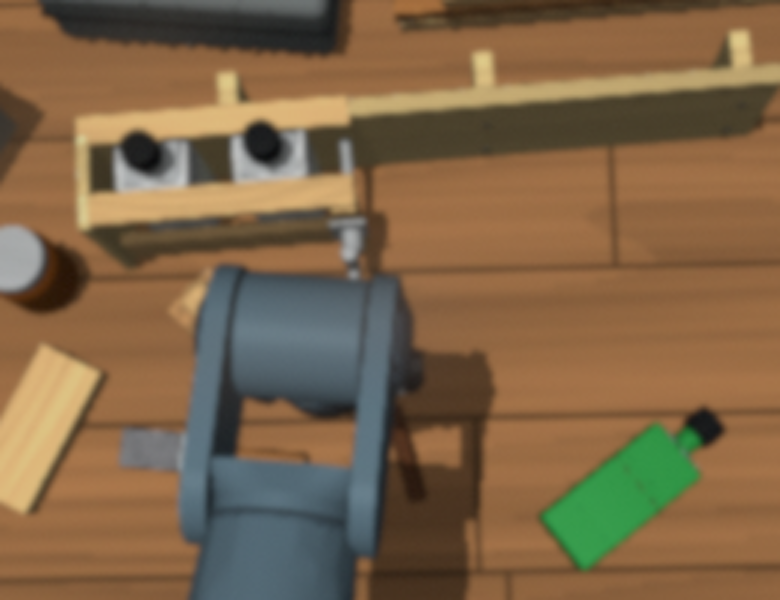

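View pics/bi_scene.png

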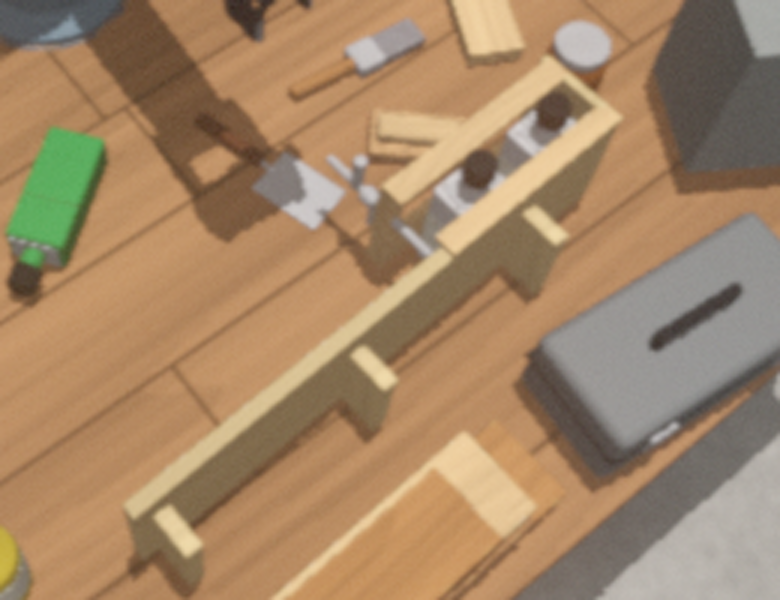

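View pics/bi_wrist.png

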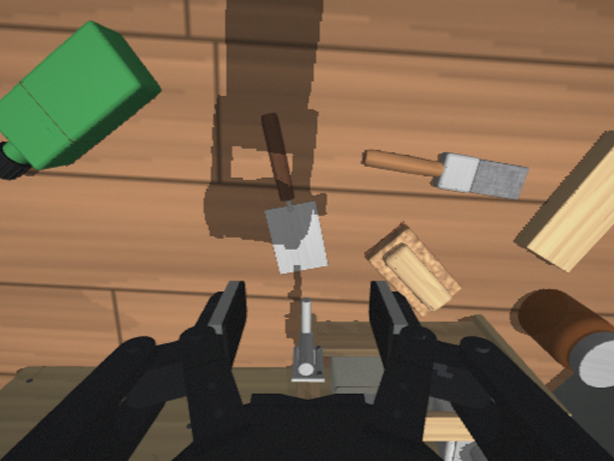

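Both tins stand in the lane with their necks in the slot, and the bolt is home (handle at x = −130 mm, rod across the mouth). The bystanders sit where they were and the robot touches nothing, so I hand in.

```bash
python3 -c "
from bench import bot
print(bot.close_job())"
```

```text
the job is handed in; nothing more can be done
None
```

The job is done and handed in at about 55 s. Both tins that were present stand in the rack with their necks in the slot, and the bolt is shot home; the hand-in gave no verdict.

- **Standing the tins:** I swung each tin up by its cap until it stood square and flush against the board (front faces at about −54 mm). Tin B's foot stuck about 11 mm out, so I set it down flat and pushed it in low with the back of a finger.
- **Racking:** I drew the bolt fully, slid both tins along the board, and pushed the bolt home until it met its stop (18.8 N with no further movement).
- **Last checks:** The caps were at y ≈ 79 and 190 mm and about 200 mm high, so both tins stand upright. The bolt handle was at x ≈ −130 mm, its home position, with the rod across the mouth. I saw no sign that the other things or the green look-alike tin had moved. One network reading for the sander in the top view was plainly wrong, because the arm hid it; the scene and wrist views show it in place.
- **Possible fault:** While I was correcting tin B, the wrist force fell by about the tin's whole weight for roughly half a second. For that moment the tin may have hung 1–2 mm off the bench before I lowered it. Nothing else disagreed.

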